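# Draw the bottom notebook out from under a stack

## Task

Draw the pink notebook out from under the striped card pack and cup: press your fingertips gently (never more than 25 N) on the rubber sleeve at its bare end and slide it flat along the counter, out through the low gate and on until its leading edge lies flush against the wooden stop strip, about centred on it. The gate holds the pack back: the pack must end flat on the counter just behind the gate, with the cup still standing on the middle of it, without your touching either. Do not lift the notebook, keep off the gate and the strip, and leave the price card, jewel box and tumbler where they stand.

Things in the scene. Friction and masses are not known exactly. Their poses are not given: they have to be found in the camera images.
- notebook: Loose stiff pink notebook lying flat under the stack, 230 (x) x 186 (y) x 11 mm, 0.12 to 0.23 kg. Origin: centre of its underside; z up. Its -x end, the leading edge, sticks out about 100 mm past the gate bar; its +x part lies under the card pack. It cannot be pinched from above. A dark ribbed rubber sleeve covers the top from x = -108 to -28 mm over the full width: press there.
- notebook_front (a point): Middle of the notebook's leading edge, 5.5 mm above its underside. The notebook is smooth (friction about 0.25), the sleeve grips fingertips (about 1; top 12.5 mm above the counter). The drag rises to 7 to 10 N until the pack drops off, then falls to 4 N: press with 12 to 15 N; under 10 N may slip, over 25 N dents it. Readings err by 2 mm: find and keep the press by force.
- notebook_back (a point): Middle of the notebook's trailing (+x) edge, 5.5 mm above its underside.
- gate: Low gate fixed to the counter: a slick aluminium bar 15 mm thick (x), 232 mm long (y), underside 15 mm and top 47 mm above the counter, on two black feet 40 (x) x 14 (y) x 36 mm at its ends, 204 mm clear between them. Origin: on the counter under the bar's middle. The stack stands on its +x side; the notebook is drawn out towards its -x.
- stop: Wooden stop strip fixed to the counter on the gate's -x side, parallel to it, 22 (x) x 220 (y) x 22 mm high. Origin: on the counter, in the middle of the face towards the gate (wood at x = -22 to 0 mm). The leading edge comes against this face, which is 245 to 285 mm from the bar's middle, so a notebook against it is clear of the gate.
- card_pack: Pack of striped cards lying on the notebook behind the gate, 140 (x) x 106 (y) x 50 mm, 0.23 to 0.43 kg, loose; its long side faces the gate (its y axis lies along the gate's x axis), 2 to 8 mm from the bar. Origin: centre of its underside. It drops 11 mm to the counter when the notebook has left.
- cup: Round brown cup without handle, 81 mm wide and 78 mm high, 0.12 kg, standing loose on the middle of the card pack. Origin: centre of its underside.
- price_card: Folded white price card standing beside the path, 35 x 62 x 39 mm, bystander. Origin: centre of its underside.
- jewel_box: Blue jewel box, 81 x 100 x 72 mm, bystander beside the stack. Origin: centre of its underside.
- tumbler: Yellow tumbler, 70 mm wide and 186 mm high, bystander just past the stop strip. Origin: centre of its underside.
Mind the look-alikes: they are no part of the job. What is shaped like the cup but orange is not meant.

How it is judged (in metres and radians):
On the way:
1. the notebook has been drawn out until its trailing edge is clear of the gate bar (x of notebook_back in the frame of gate below -0.0075 m), for 0.1 s.
At the end, for the whole second after the job is handed in: The notebook lies flat against the stop strip (within 4 mm, 3 degrees; 22 mm sideways). The card pack lies flat on the counter, its middle 55 to 90 mm behind the bar's middle, within 35 mm sideways. The cup stands upright on it within 30 mm of its middle. All at rest (x of notebook_front in the frame of stop between -0.003 and 0.004 m and angle between the x axis of notebook and the x axis of stop, either way round below 0.05 rad and angle between notebook's own z axis and vertical below 0.03 rad and height (world z) of notebook below 0.004 m and y of notebook in the frame of stop between -0.022 and 0.022 m and angle between card_pack's own z axis and vertical below 0.05 rad and height (world z) of card_pack below 0.005 m and x of card_pack in the frame of gate between 0.055 and 0.09 m and y of card_pack in the frame of gate between -0.035 and 0.035 m and angle between cup's own z axis and vertical below 0.07 rad and horizontal distance between cup and card_pack below 0.03 m and height (world z) of cup between 0.044 and 0.056 m and linear speed of each of notebook, card_pack, cup below 0.02 m/s); the robot touches nothing.
It fails at once if the card pack tips more than 20 degrees or the cup more than 25 (angle between card_pack's own z axis and vertical above 0.35 rad or angle between cup's own z axis and vertical above 0.44 rad).
It fails at once if the robot touches the card pack or the cup (contact force between any of the fingers, the arm and card_pack above 0.5 N or contact force between any of the fingers, the arm and cup above 0.5 N).
It fails at once if the notebook is pressed with more than 25 N or lifted (its middle over 30 mm up) (contact force between any of the fingers, the arm and notebook above 25 N or height (world z) of notebook above 0.03 m).
It fails at once if the robot pushes on the gate or the stop strip with more than 5 N (contact force between any of the fingers, the arm and gate above 5 N or contact force between any of the fingers, the arm and stop above 5 N).
It fails at once if the price card, the jewel box or the tumbler is shifted by more than 15 mm (distance of any of price_card, jewel_box, tumbler from where it was at the start of the episode above 0.015 m).
It also fails if it takes over 61 s, if anything falls off the work surface, if the arm or the gripper's body presses on something with over 40 N, if the wrist force passes 120 N, or if a joint passes its speed limit or range.

## Robot

A 6-joint arm with a two-finger parallel gripper is mounted at the origin on the work surface; the furniture and walls round the work are solid. World frame = base frame: x ahead of the robot, y to its left, z up, the work surface at z = 0. Lengths are in mm, angles in rad, forces in N, time in s.
With the tool pointing down it reaches from about 350 to 775 mm from the base axis. Payload 7.3 kg.
Tool frame: the origin (TCP) lies between the finger pads; the fingertips stand 22 mm ahead of it and the grasp point (between the pads) lies 3 mm ahead of it (nose_length is the distance from the TCP to the fingertips, in mm); z points along the fingers, y is the direction in which the jaws open and shut (so a half turn about z gives the same grasp; the last joint's range is limited). The gripper opens to 92 mm and grips with 3 to 60 N. Pads are 19 mm wide; open, the fingers measure 130 mm over their backs; the gripper's body (75 mm by 190 mm) begins 47 mm behind the grasp point.
Start: joints at [1.071, 0.342, 1.524, -0, 1.275, -0.146], TCP at [181.88, 492.506, 248.741] pointing down, gripper open.
Joint ranges: [-2.53, 2.53], [-0.77, 2.02], [0.04, 2.7], [-1, 4.14], [0.28, 2.66], [-3.11, 3.11]. Speed limits (rad/s): [2.57, 2.57, 3.14, 3.14, 3.14, 3.14].

## Interface

Orientations are given as [roll, pitch, yaw] about the fixed x, y, z axes, in that order (R = Rz(yaw) Ry(pitch) Rx(roll)).
In Python, from plant import get_obs, capture, close_job, nose_length gives the robot as it stands.
- The arm moves only by the tool step_arm, never from a script. Its argument "increments" is text: rows parted by semicolons, each of 7 numbers parted by spaces: the turn, a rotation vector about the tool's x, y, z in rad, then the shift along the tool's x, y, z in mm, then the opening, from -1 (shut) to 1 (fully open). A call has 1 to 20 rows; each row is the pose to reach, as a shift and turn from the pose commanded when the call began, along the tool's axes at that moment; what a row does not reach only later rows make up. A row lasts 1/8 s, in which the tool goes at most 62.5 mm and 10.7 degrees, less where a joint would pass 70% of its speed; a pose out of reach is approached as far as the arm can. A call with a gripper value outside its range is refused whole. The fingers move at their own pace and stop on an object; the grip force is fixed at half the most. Time passes only in rows, so rows that repeat a pose let the fingers close. It gives the time, the measured TCP pose, the force and the opening at its end, in the units of the state.
- get_obs(): the state, without advancing time (a new reading comes with each control period).
- capture(name): name is "side" or "top"; returns a dict with "frame" (480x640x3 uint8, red, green, blue), "K" (3x3 intrinsics, pixels), "extrinsics" (4x4, takes a point from world to camera coordinates). Camera axes: x right, y down, z forward; pixel columns grow to the right and rows downward; lengths in mm; the calibration is good to about 2 mm. A picture is of the moment at which its call begins. There is no depth.
- close_job(): hands the job in, once; it reports no verdict.
The state is a dict: "time": time; "joint_positions": joint angles; "dq": joint speeds; "tau": joint torques, N m; "tool_pos": TCP position; "tcp_rot": TCP orientation; "contact_force": force on the tool from outside, world axes, zero at the start; "moment": the same for the moment, N m; "grip_width": finger opening in mm.
Only numpy, scipy, OpenCV 4.12 (cv2) and the standard library are available. Lean on these libraries where they do the work, as an engineer would, in place of code of your own. Each camera call takes 0.05 s, during which the arm holds its last target.

## Working session

There is one attempt and no reset: what is moved stays moved. The work goes in short steps, Python scripts to look and compute and a tool call to move; the robot and the scene stay as the last step left them, time stands still between calls to the robot, and variables do not carry over. Pictures are saved under pics/ and viewed, and the job is handed in when it is done.

Besides the shell and the picture viewer there is one more tool, called by a JSON object that holds its "fn" and its "kwargs". step_arm: Moves the arm, as the interface text tells. Its arguments: {"type":"object","properties":{"increments":{"type":"string"}},"required":["increments"]}

```bash
mkdir -p pics; ls; python3 - <<'E'
from plant import *
import cv2,numpy as np,pickle
print(get_obs(), nose_length)
for n in("side","top"):
    c=capture(n); cv2.imwrite(f"pics/{n}0.png",c["frame"][:,:,::-1]); pickle.dump(c,open(n+"0.pkl","wb"))
    print(n,c["K"],c["extrinsics"])
E
```

```text
pics
{'time': 0.0, 'joint_positions': array([ 1.07100722e+00,  3.42713203e-01,  1.52502854e+00,  3.06551901e-05,
        1.27537898e+00, -1.46011134e-01]), 'dq': array([ 0.00098455,  0.00314588, -0.00033822, -0.00142356, -0.0002096 ,
       -0.00037734]), 'tau': array([ 1.99500537e-04, -4.31242454e+01, -2.44219279e+01,  7.17375451e-02,
        5.60231984e-02, -1.33963140e-04]), 'tool_pos': array([181.67928763, 492.16550925, 248.04585275]), 'tcp_rot': array([-3.14008512e+00, -2.51323772e-04,  2.78780554e+00]), 'contact_force': array([0.6465648 , 0.40800861, 0.32042636]), 'moment': array([-0.02473762,  0.03395799,  0.05629132]), 'grip_width': 91.96479938737909} 22.0
side [[509.56624239   0.         324.01222443]
 [  0.         509.56624239 244.68800912]
 [  0.           0.           1.        ]] [[ 9.87067289e-01 -1.60041554e-01  9.21233015e-03 -5.10565695e+02]
 [-8.69369872e-02 -5.82701356e-01 -8.08022952e-01  1.73760493e+02]
 [ 1.34685286e-01  7.96772133e-01 -5.89078978e-01  1.04036607e+03]
 [ 0.00000000e+00  0.00000000e+00  0.00000000e+00  1.00000000e+00]]
top [[524.68078837   0.         315.35844059]
 [  0.         524.68078837 235.0692666 ]
 [  0.           0.           1.        ]] [[ 1.79089251e-02 -9.99516699e-01 -2.54094303e-02  1.46880565e+02]
 [-9.90781908e-01 -1.43279407e-02 -1.34706799e-01  5.41011087e+02]
 [ 1.34277630e-01  2.75876577e-02 -9.90559660e-01  1.17650760e+03]
 [ 0.00000000e+00  0.00000000e+00  0.00000000e+00  1.00000000e+00]]
```

View pics/side0.png

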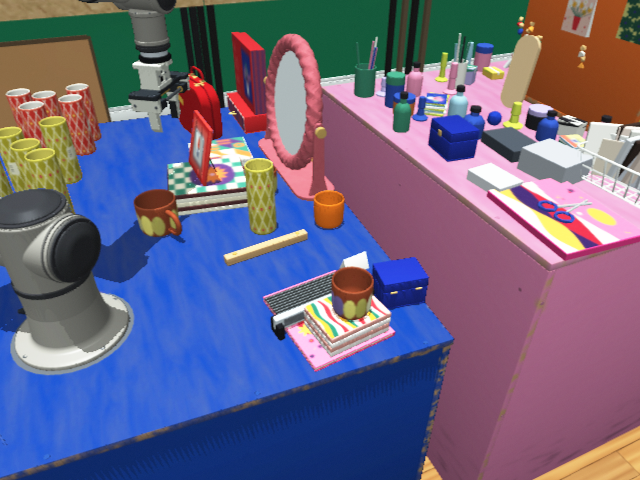

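View pics/top0.png

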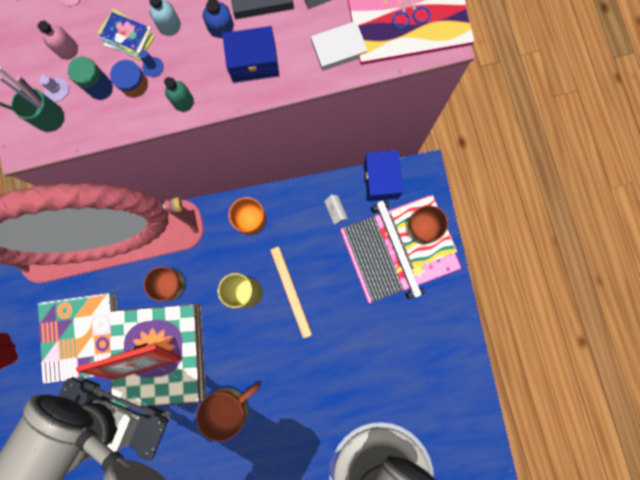

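```bash
cat > h.py <<'E'
import numpy as np,pickle,cv2
def ray(c,u,v):
    E=c["extrinsics"];R=E[:3,:3];t=E[:3,3];C=-R.T@t
    return C,R.T@np.linalg.inv(c["K"])@np.array([u,v,1.])
def atz(c,u,v,z):
    C,d=ray(c,u,v);return C+d*(z-C[2])/d[2]
def tri(c1,p1,c2,p2):
    C1,d1=ray(c1,*p1);C2,d2=ray(c2,*p2)
    s=np.linalg.lstsq(np.c_[d1,-d2],C2-C1,rcond=None)[0]
    a=C1+s[0]*d1;b=C2+s[1]*d2
    return (a+b)/2,np.linalg.norm(a-b)
def proj(c,P):
    p=c["K"]@(c["extrinsics"][:3,:3]@np.asarray(P,float)+c["extrinsics"][:3,3]);return p[:2]/p[2]
def crop(c,x0,y0,w,h,s,fn):
    im=c["frame"][y0:y0+h,x0:x0+w,::-1]
    cv2.imwrite(fn,cv2.resize(im,None,fx=s,fy=s,interpolation=cv2.INTER_CUBIC))
E
python3 - <<'E'
from h import *
s=pickle.load(open("side0.pkl","rb"));t=pickle.load(open("top0.pkl","rb"))
crop(t,320,180,150,130,5,"pics/t_a.png")
crop(t,210,235,120,110,5,"pics/t_b.png")
crop(s,255,240,160,130,5,"pics/s_a.png")
crop(s,215,215,110,60,7,"pics/s_b.png")
E
```

```text
(no output)
```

View pics/t_a.png

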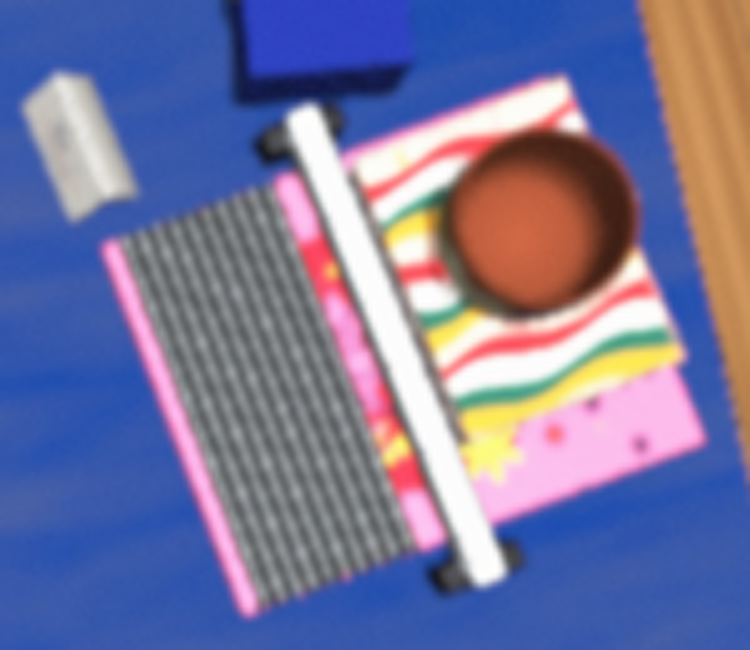

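View pics/t_b.png

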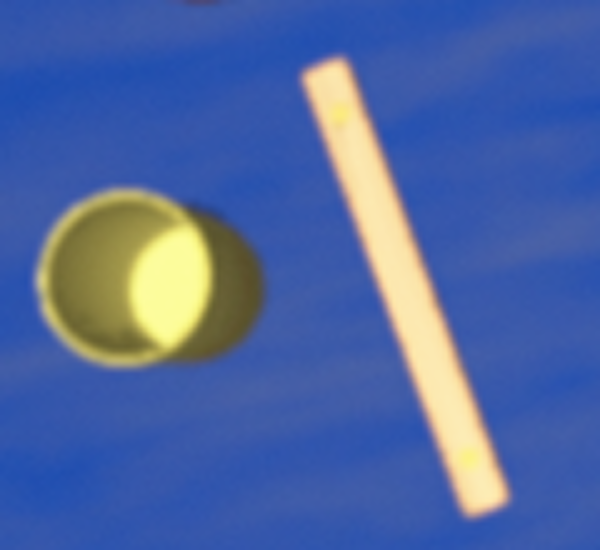

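View pics/s_a.png

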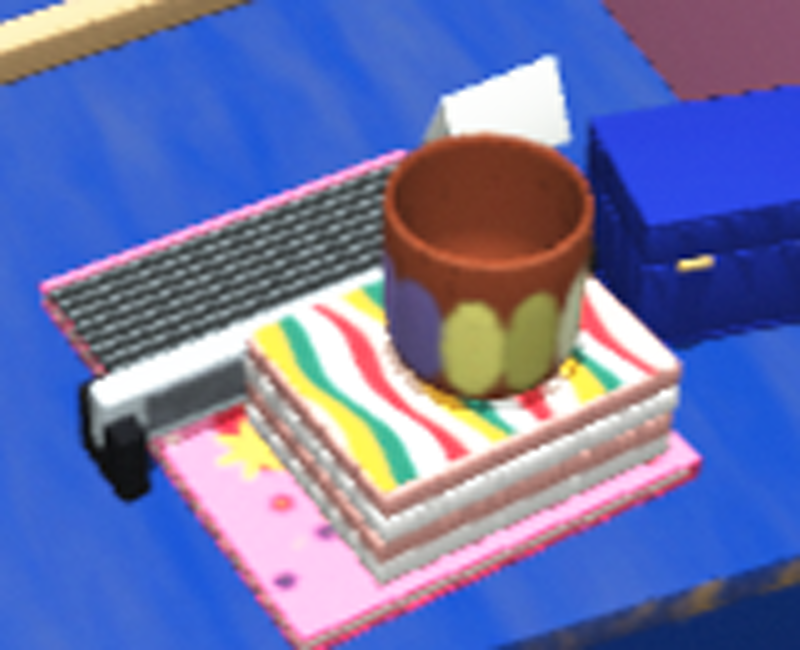

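View pics/s_b.png

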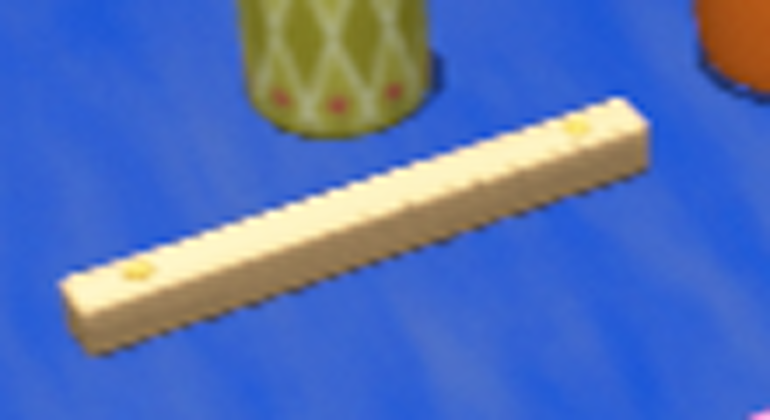

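```bash
cat > m1.py <<'E'
from h import *
s=pickle.load(open("side0.pkl","rb"));t=pickle.load(open("top0.pkl","rb"))
def T(u,v,a=False): return ((u+.5)/5-.5+(320 if a else 210),(v+.5)/5-.5+(180 if a else 235))
def S(u,v): return ((u+.5)/7-.5+215,(v+.5)/7-.5+215)
def SA(u,v): return ((u+.5)/5-.5+255,(v+.5)/5-.5+240)
np.set_printoptions(precision=1,suppress=True)
print("stop tri",tri(t,T(347,58),s,S(648,123)),tri(t,T(509,497),s,S(88,318)))
print("nb tri",tri(t,T(103,244,1),s,SA(403,153)),tri(t,T(245,615,1),s,SA(43,288)))
P=[atz(t,*T(u,v),22) for u,v in((347,58),(509,497),(302,77),(468,517))]
print("stop",P); m=(P[0]+P[1])/2;d=P[0]-P[1];print(m,np.linalg.norm(d),np.degrees(np.arctan2(d[1],d[0])))
P=[atz(t,*T(u,v,1),47) for u,v in((287,117),(320,103),(508,578),(472,588))]
print("gate",P,np.mean(P,0)); d=(P[0]+P[1]-P[2]-P[3])/2;print(np.linalg.norm(d),np.degrees(np.arctan2(d[1],d[0])))
P=[atz(t,*T(u,v,1),11) for u,v in((103,244),(245,615),(706,440))]
print("nb",P);
d=P[0]-P[1];print(np.linalg.norm(d),np.degrees(np.arctan2(d[1],d[0])))
d=P[2]-P[1];print(np.linalg.norm(d),np.degrees(np.arctan2(d[1],d[0])))
E
python3 m1.py
```

```text
stop tri (array([512.9, 240.5,  25.6]), np.float64(0.060973095185177476)) (array([312.2, 161.1,  20.7]), np.float64(0.2577747871362647))
nb tri (array([559.3,  97.8,  10.8]), np.float64(0.29367925934743755)) (array([386.8,  29.8,  10.2]), np.float64(1.8843865768464505))
stop [array([513.2, 240.9,  22. ]), array([312.2, 161.1,  22. ]), array([504. , 261.8,  22. ]), array([302.8, 179.6,  22. ])]
[412.7 201.   22. ] 216.34534730643216 21.654051608758195
gate [array([614.3,  14.2,  47. ]), array([621.1,  -1. ,  47. ]), array([404.2, -85.5,  47. ]), array([399.4, -69.4,  47. ])] [509.7 -35.4  47. ]
231.64007503408035 21.273545061368452
nb [array([559.1,  97.8,  11. ]), array([385.9,  29.9,  11. ]), array([ 470.6, -184.3,   11. ])]
186.054778123523 21.39988044534122
230.34862585386313 -68.40540191822569
```

```bash
python3 - <<'E'
from h import *
s=pickle.load(open("side0.pkl","rb"));t=pickle.load(open("top0.pkl","rb"))
np.set_printoptions(precision=1,suppress=True)
print("tumbler",atz(t,210+125/5,235+278/5,186),tri(t,(235,290.5),s,(259,166)))
print("price",atz(t,320+80/5,180+145/5,30))
crop(t,30,320,190,140,4,"pics/t_f.png");crop(s,120,60,200,150,4,"pics/s_f.png")
E
```

```text
tumbler [403.6 311.1 186. ] (array([405.1, 311.7, 182.7]), np.float64(2.5084469169119656))
price [602.1 108.5  30. ]
```

View pics/t_f.png

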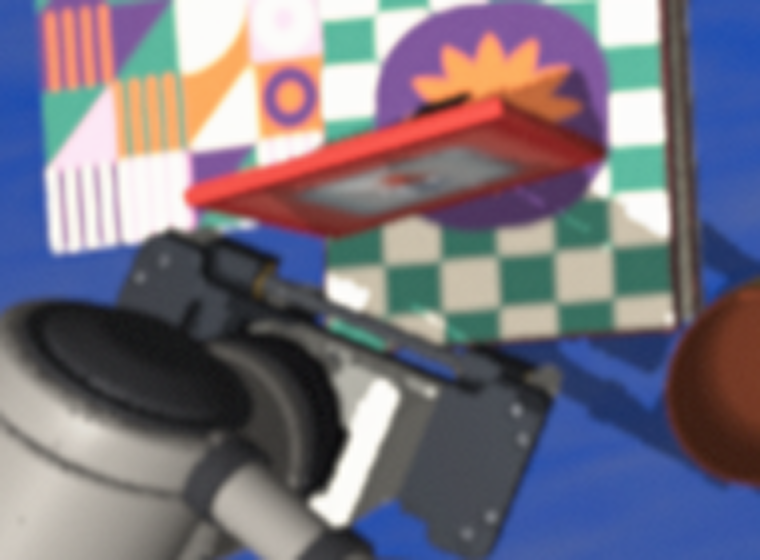

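View pics/s_f.png

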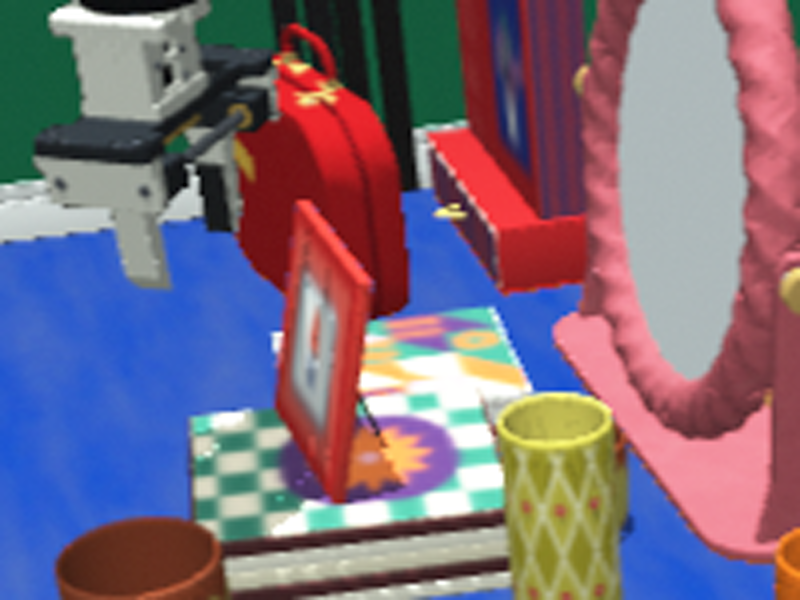

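```bash
python3 - <<'E'
from h import *
s=pickle.load(open("side0.pkl","rb"));t=pickle.load(open("top0.pkl","rb"))
print(tri(t,(30+190/4,320+195/4),s,(120+303/4,60+203/4)),tri(t,(30+500/4,320+105/4),s,(120+367/4,60+283/4)))
E
```

```text
(array([248.38168718, 604.77342473, 216.73899547]), np.float64(1.4481694512792103)) (array([294.46308183, 456.21414437, 218.23541378]), np.float64(2.3747811328925055))
```

{"fn": "step_arm", "kwargs": {"increments": "0 0 0 0 0 -40 1; 0 0 0 0 0 -80 1; 0 0 0 0 0 -100 1; 0 0 0.05 -30 -22 -100 1; 0 0 0.12 -65 -48 -100 1; 0 0 0.2 -105 -78 -100 1; 0 0 0.28 -150 -111 -100 1; 0 0 0.36 -195 -145 -100 1; 0 0 0.44 -240 -178 -100 1; 0 0 0.52 -285 -211 -100 1; 0 0 0.6 -325 -241 -100 1; 0 0 0.68 -365 -271 -100 1; 0 0 0.74 -400 -297 -100 1; 0 0 0.8 -430 -319 -100 1; 0 0 0.84 -452.7 -335.9 -100 1; 0 0 0.841 -452.7 -335.9 -100 1; 0 0 0.841 -452.7 -335.9 -100 1"}}

```text
time: 2.22
tool_pos: [489.7, 21.0, 348.5]
tcp_rot: [-3.141, -0.001, 1.947]
contact_force: [0.2, 0.8, 0.0]
grip_width: 91.6
```

{"fn": "step_arm", "kwargs": {"increments": "0 0 0 0 0 30 1; 0 0 0 0 0 70 1; 0 0 0 0 0 110 1; 0 0 0 0 0 150 1; 0 0 0 0 0 190 1; 0 0 0 0 0 225 1; 0 0 0 0 0 250 1; 0 0 0 0 0 265 1; 0 0 0 0 0 270 1; 0 0 0 0 0 270 1; 0 0 0 0 0 270 1"}}

```text
time: 3.6
tool_pos: [490.8, 20.6, 79.6]
tcp_rot: [3.14, 0.001, 1.947]
contact_force: [0.7, -0.2, -0.3]
grip_width: 92.1
```

```bash
python3 - <<'E'
from plant import *
from h import *
print([get_obs()[k] for k in("tool_pos","tcp_rot","contact_force")])
s=capture("side");t=capture("top")
crop(s,215,150,220,220,2.7,"pics/s1.png");crop(t,280,160,190,160,4,"pics/t1.png")
E
```

```text
[array([490.76975418,  20.58879854,  79.60992731]), array([3.13989837e+00, 7.88803161e-04, 1.94692785e+00]), array([ 0.66548392, -0.1804525 , -0.2965101 ])]
```

View pics/s1.png

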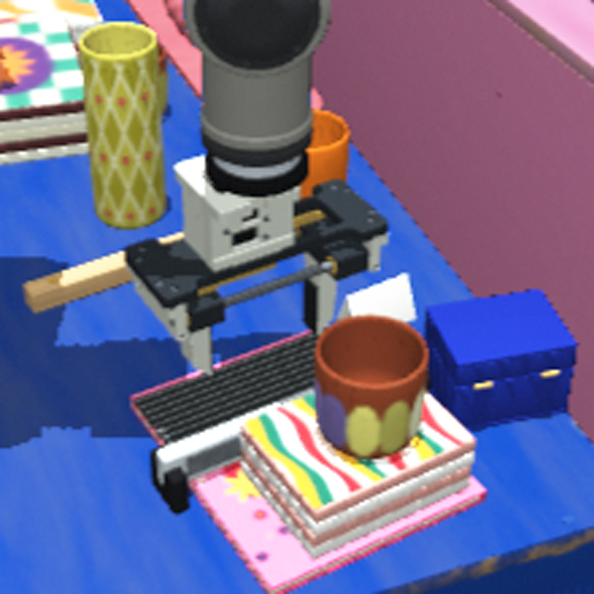

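View pics/t1.png

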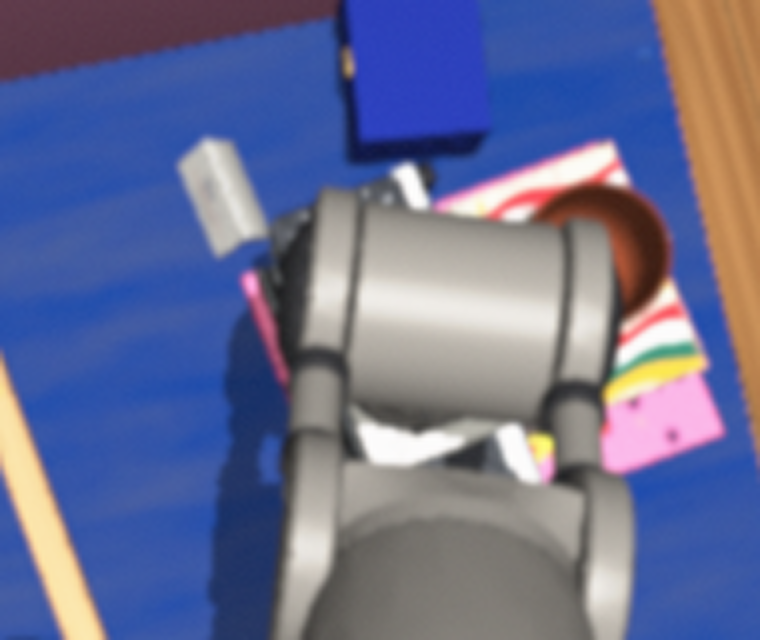

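{"fn": "step_arm", "kwargs": {"increments": "0 0 0 0 0 15 1; 0 0 0 0 0 30 1; 0 0 0 0 0 38 1; 0 0 0 0 0 41 1; 0 0 0 0 0 41 1; 0 0 0 0 0 41 1"}}

```text
time: 4.45
tool_pos: [490.4, 20.6, 38.0]
tcp_rot: [3.141, 0.0, 1.947]
contact_force: [-1.3, -0.2, 0.6]
grip_width: 91.9
```

{"fn": "step_arm", "kwargs": {"increments": "0 0 0 0 0 1 1; 0 0 0 0 0 1 1; 0 0 0 0 0 1 1"}}

```text
time: 4.82
tool_pos: [490.2, 20.6, 36.8]
tcp_rot: [3.141, 0.0, 1.947]
contact_force: [0.0, 0.2, 0.7]
grip_width: 91.6
```

{"fn": "step_arm", "kwargs": {"increments": "0 0 0 0 0 1 1; 0 0 0 0 0 1 1; 0 0 0 0 0 1 1"}}

```text
time: 5.2
tool_pos: [490.2, 20.6, 35.7]
tcp_rot: [3.142, -0.0, 1.947]
contact_force: [0.6, -0.5, -0.4]
grip_width: 92.0
```

{"fn": "step_arm", "kwargs": {"increments": "0 0 0 0 0 0.7 1; 0 0 0 0 0 0.7 1; 0 0 0 0 0 0.7 1"}}

```text
time: 5.58
tool_pos: [490.2, 20.6, 35.0]
tcp_rot: [3.142, -0.0, 1.947]
contact_force: [-0.3, -1.2, -0.2]
grip_width: 92.0
```

{"fn": "step_arm", "kwargs": {"increments": "0 0 0 0 0 0.5 1; 0 0 0 0 0 0.5 1; 0 0 0 0 0 0.5 1"}}

```text
time: 5.95
tool_pos: [490.2, 20.6, 34.8]
tcp_rot: [3.141, 0.0, 1.947]
contact_force: [-1.1, 0.1, 6.0]
grip_width: 91.5
```

{"fn": "step_arm", "kwargs": {"increments": "0 0 0 0 0 0.5 1; 0 0 0 0 0 0.5 1; 0 0 0 0 0 0.5 1"}}

```text
time: 6.32
tool_pos: [490.2, 20.6, 34.8]
tcp_rot: [3.141, 0.0, 1.947]
contact_force: [-3.0, -0.2, 10.2]
grip_width: 91.4
```

{"fn": "step_arm", "kwargs": {"increments": "0 0 0 0 0 0.4 1; 0 0 0 0 0 0.4 1; 0 0 0 0 0 0.4 1"}}

```text
time: 6.7
tool_pos: [490.2, 20.6, 34.8]
tcp_rot: [3.141, 0.0, 1.947]
contact_force: [-4.0, 0.2, 14.3]
grip_width: 92.1
```

{"fn": "step_arm", "kwargs": {"increments": "0 0 0 2 0 0 1; 0 0 0 4 0 0 1; 0 0 0 7 0 0 1; 0 0 0 10 0 0 1"}}

```text
time: 7.2
tool_pos: [489.1, 28.8, 35.0]
tcp_rot: [3.137, 0.004, 1.948]
contact_force: [4.3, -6.0, 8.8]
grip_width: 91.3
```

{"fn": "step_arm", "kwargs": {"increments": "0 0 0 0 0 0.5 1; 0 0 0 0 0 0.6 1"}}

```text
time: 7.45
tool_pos: [489.0, 28.9, 34.9]
tcp_rot: [3.137, 0.004, 1.948]
contact_force: [2.2, -4.5, 15.6]
grip_width: 91.8
```

```bash
cat > look.py <<'E'
import sys
from plant import *
from h import *
n=sys.argv[1]
s=capture("side");t=capture("top")
pickle.dump(s,open(f"s{n}.pkl","wb"));pickle.dump(t,open(f"t{n}.pkl","wb"))
crop(s,215,180,200,200,4,"pics/_.png")
crop(s,215,215,190,150,4,f"pics/s{n}.png");crop(t,260,180,200,160,4,f"pics/t{n}.png")
o=get_obs();print(o["time"],o["tool_pos"].round(1),o["contact_force"].round(1))
E
python3 look.py 2
```

```text
7.55 [489.1  28.9  34.9] [ 2.1 -3.  13.8]
```

View pics/s2.png

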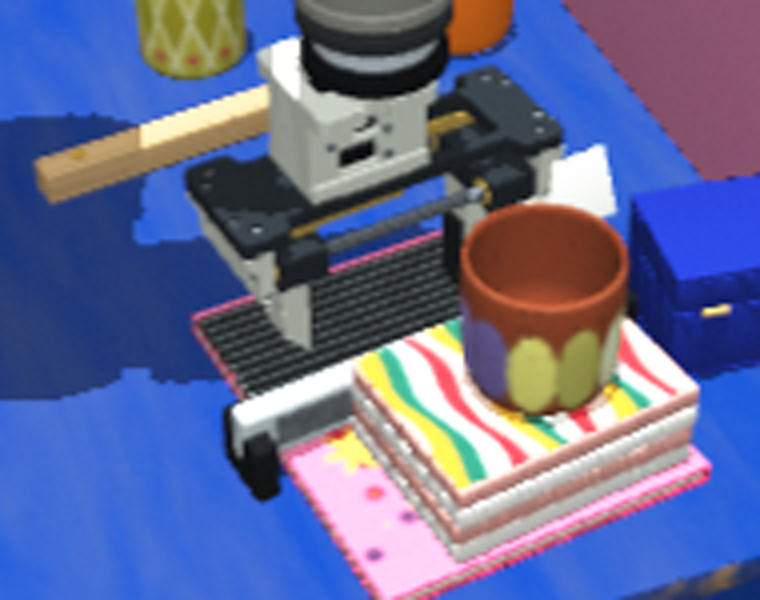

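View pics/t2.png

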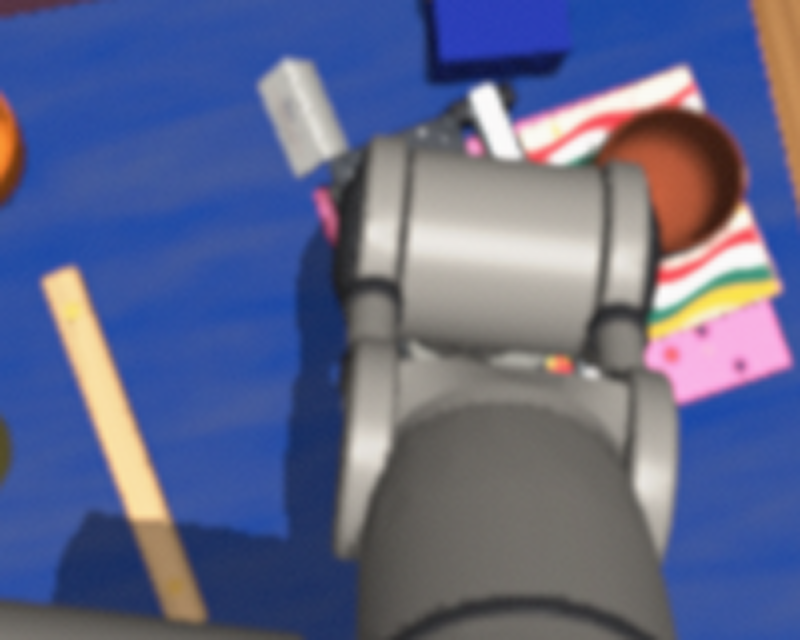

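{"fn": "step_arm", "kwargs": {"increments": "0 0 0 2 0 0 1; 0 0 0 4.5 0 0 1; 0 0 0 7 0 0 1; 0 0 0 10 0 0 1"}}

```text
time: 8.05
tool_pos: [486.6, 37.7, 35.1]
tcp_rot: [3.134, 0.006, 1.948]
contact_force: [5.0, -7.0, 11.8]
grip_width: 91.7
```

{"fn": "step_arm", "kwargs": {"increments": "0 0 0 0 0 0.3 1; 0 0 0 2.5 0 0.4 1; 0 0 0 5 0 0.4 1; 0 0 0 7.5 0 0.4 1; 0 0 0 10 0 0.4 1"}}

```text
time: 8.68
tool_pos: [483.5, 46.9, 35.1]
tcp_rot: [3.133, 0.006, 1.949]
contact_force: [5.9, -7.8, 14.8]
grip_width: 92.0
```

{"fn": "step_arm", "kwargs": {"increments": "0 0 0 3 0 0 1; 0 0 0 6 0 0 1; 0 0 0 9 0 0 1; 0 0 0 12 0 0 1; 0 0 0 15 0 0 1"}}

```text
time: 9.3
tool_pos: [478.2, 60.9, 35.1]
tcp_rot: [3.133, 0.006, 1.949]
contact_force: [6.7, -8.4, 14.3]
grip_width: 91.7
```

```bash
python3 look.py 3
```

```text
9.4 [478.1  61.2  35.1] [ 5.2 -7.1 15.4]
```

View pics/s3.png

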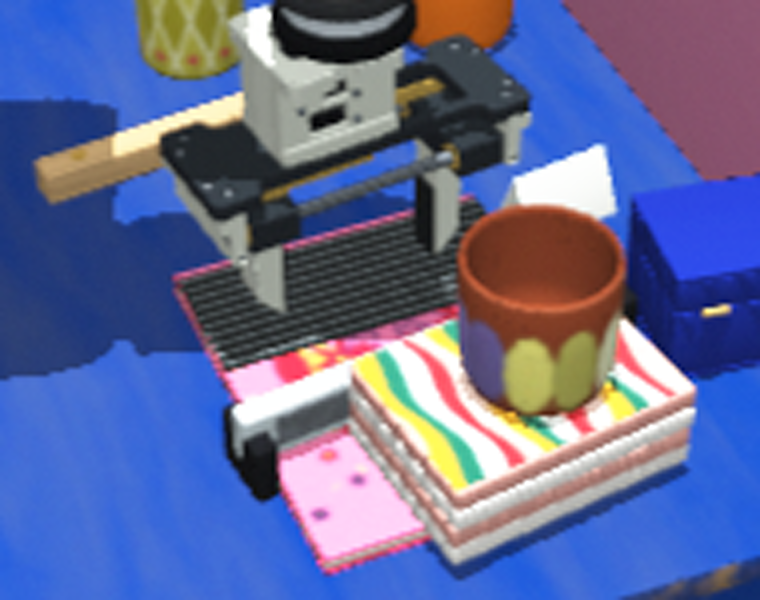

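View pics/t3.png

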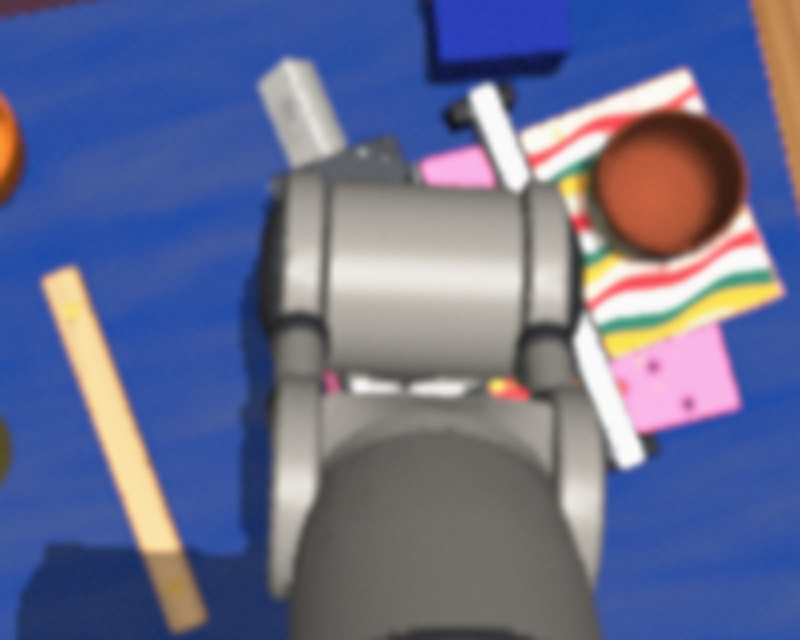

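```bash
cat > tr.py <<'E'
from h import *
u=np.array([-.3665,.9304]);v=np.array([.9304,.3665]);ST=np.array([412.6,200.7])
def st(P): d=np.asarray(P)[:2]-ST; return (d@u).round(1),(d@v).round(1)
E
python3 - <<'E'
from tr import *
t=pickle.load(open("t3.pkl","rb"));s=pickle.load(open("s3.pkl","rb"))
f=lambda a,b,x,y:((a+.5)/4-.5+x,(b+.5)/4-.5+y)
B=atz(t,*f(741,408,260,180),11);L=atz(s,*f(176,278,215,215),11)
print(B,L,st(B),st(L),"orig",st((470.6,-184.3)),st((385.9,29.9)),st((490.2,20.6)),st((478.2,60.9)))
E
```

```text
[ 437.38713103 -146.86357142   11.        ] [380.43110317  74.20838996  11.        ] (np.float64(-332.5), np.float64(-104.3)) (np.float64(-105.9), np.float64(-76.3)) orig (np.float64(-379.5), np.float64(-87.1)) (np.float64(-149.1), np.float64(-87.4)) (np.float64(-196.0), np.float64(6.2)) (np.float64(-154.1), np.float64(9.8))
```

```bash
python3 - <<'E'
from plant import *
from tr import *
o=get_obs();F=o["contact_force"];M=o["moment"];print(F,M,o["tool_pos"],o["tcp_rot"])
print("M about u,v",M[:2]@u,M[:2]@v)
t=pickle.load(open("t3.pkl","rb"));s=pickle.load(open("s3.pkl","rb"))
f=lambda p,c:((p[0]+.5)/4-.5+c[0],(p[1]+.5)/4-.5+c[1])
t=pickle.load(open("t3.pkl","rb"))
for p in ((688,70),(782,293),(613,356),(520,132)): 
  P=atz(t,*f(p,(260,180)),61);print("pack",P,st(P))
for p in ((720,325),(741,408),(425,165)): 
  P=atz(t,*f(p,(260,180)),11);print("nb",P,st(P))
for p in ((176,278),(470,197),(330,570),(235,392)): 
  P=atz(s,*f(p,(215,215)),11);print("nb s",P,st(P))
print("gate",st((509.7,-35.4)))
E
```

```text
[ 5.15834311 -7.13589458 15.37807322] [-1.62070094 -0.26809944  0.324691  ] [478.05659962  61.16002214  35.0814318 ] [3.13281213 0.0059151  1.94860136]
M about u,v 0.3445471784087849 -1.6061585952710862
pack [ 626.71252393 -108.79944318   61.        ] (np.float64(-366.4), np.float64(85.8))
pack [ 499.68662119 -159.8036652    61.        ] (np.float64(-367.3), np.float64(-51.1))
pack [462.75407449 -65.06260099  61.        ] (np.float64(-265.6), np.float64(-50.7))
pack [589.53147566 -13.24847084  61.        ] (np.float64(-263.9), np.float64(86.2))
nb [ 485.593107   -135.39240241   11.        ] (np.float64(-339.5), np.float64(-55.3))
nb [ 437.38713103 -146.86357142   11.        ] (np.float64(-332.5), np.float64(-104.3))
nb [577.98542863  37.17328278  11.        ] (np.float64(-212.8), np.float64(93.9))
nb s [380.43110317  74.20838996  11.        ] (np.float64(-105.9), np.float64(-76.3))
nb s [556.38636585 122.0013047   11.        ] (np.float64(-125.9), np.float64(104.9))
nb s [ 440.64115016 -151.16517274   11.        ] (np.float64(-337.7), np.float64(-102.9))
nb s [405.71826531 -22.53645024  11.        ] (np.float64(-205.2), np.float64(-88.2))
gate (np.float64(-255.3), np.float64(3.8))
```

{"fn": "step_arm", "kwargs": {"increments": "0 0 0 0 0 -1 1; 0 0 0 0 0 -3 1; 0 0 0 0 0 -6 1; 0 0 0 0 0 -6 1"}}

```text
time: 9.9
tool_pos: [473.3, 62.6, 38.5]
tcp_rot: [-3.141, -0.0, 1.947]
contact_force: [0.9, 0.3, -0.2]
grip_width: 92.0
```

```bash
python3 - <<'E'
from plant import *
from tr import *
o=get_obs();print(o["contact_force"],o["moment"],o["tool_pos"],o["tcp_rot"],st(o["tool_pos"]))
E
python3 look.py 4
```

```text
[ 0.91117648  0.303025   -0.20982187] [-0.06033173  0.03018782 -0.01061556] [473.32510833  62.56221036  38.53328973] [-3.14111268e+00 -3.78559603e-04  1.94686526e+00] (np.float64(-150.8), np.float64(5.9))
10.0 [473.4  62.5  38.4] [-0.2 -0.1  0.6]
```

View pics/s4.png

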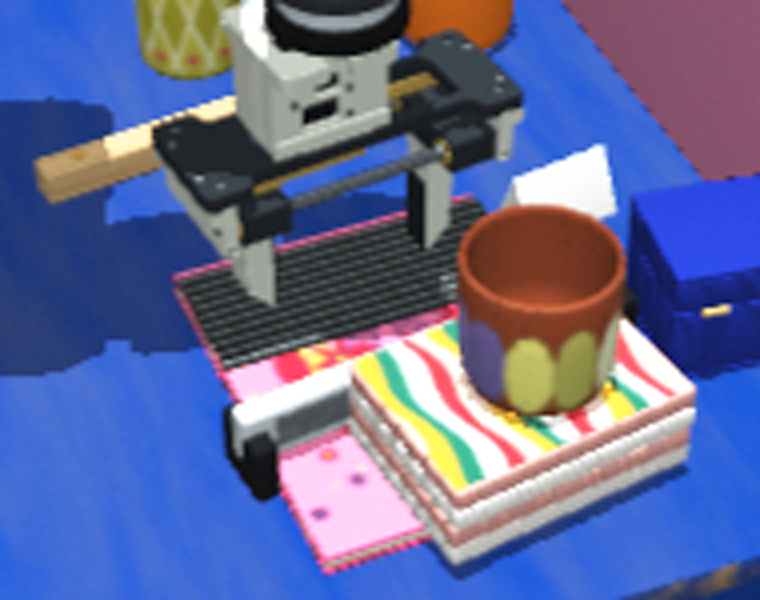

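{"fn": "step_arm", "kwargs": {"increments": "0 0 0.06 -4 4 -3 1; 0 0 0.12 -7 8 -3 1; 0 0 0.12 -7 8 0 1; 0 0 0.12 -7 8 2.5 1; 0 0 0.12 -7 8 2.5 1"}}

```text
time: 10.62
tool_pos: [483.2, 58.9, 35.7]
tcp_rot: [-3.141, -0.0, 1.828]
contact_force: [0.0, 0.4, -1.0]
grip_width: 91.8
```

{"fn": "step_arm", "kwargs": {"increments": "0 0 0 0 0 0.6 1; 0 0 0 0 0 1.2 1; 0 0 0 0 0 1.6 1; 0 0 0 0 0 1.6 1"}}

```text
time: 11.12
tool_pos: [483.7, 58.9, 34.9]
tcp_rot: [3.141, -0.0, 1.827]
contact_force: [-1.8, 0.6, 4.5]
grip_width: 91.7
```

```bash
cat > o.py <<'E'
from plant import *
from tr import *
o=get_obs();F=o["contact_force"];M=o["moment"];print(F.round(1),M.round(2),o["tool_pos"].round(1),o["tcp_rot"].round(4),st(o["tool_pos"]),"Fu,Fv",(F[:2]@u).round(1),(F[:2]@v).round(1),"Mu,Mv",(M[:2]@u).round(2),(M[:2]@v).round(2))
E
python3 o.py
```

```text
[-1.8  0.6  4.5] [-0.13  0.28  0.02] [483.7  58.9  34.9] [ 3.1414 -0.      1.8269] (np.float64(-158.0), np.float64(14.2)) Fu,Fv 1.2 -1.5 Mu,Mv 0.31 -0.01
```

{"fn": "step_arm", "kwargs": {"increments": "0 0 0 0 0 0.5 1; 0 0 0 0 0 1 1; 0 0 0 0 0 1 1"}}

```text
time: 11.5
tool_pos: [483.7, 58.9, 34.8]
tcp_rot: [3.141, 0.0, 1.827]
contact_force: [-3.6, 0.1, 16.4]
grip_width: 91.7
```

```bash
python3 o.py
```

```text
[-3.6  0.1 16.4] [-0.1   0.99 -0.01] [483.7  58.9  34.8] [3.141e+00 2.000e-04 1.827e+00] (np.float64(-158.0), np.float64(14.2)) Fu,Fv 1.4 -3.3 Mu,Mv 0.95 0.27
```

{"fn": "step_arm", "kwargs": {"increments": "0.001 0 -0.008 2 -0.2 0 1; 0.003 0 -0.018 4.5 -0.5 0 1; 0.004 0 -0.03 7 -0.8 0.1 1; 0.005 0 -0.04 10 -1.2 0.2 1"}}

```text
time: 12.0
tool_pos: [482.5, 67.0, 34.8]
tcp_rot: [3.141, 0.003, 1.868]
contact_force: [2.0, -7.7, 10.4]
grip_width: 91.9
```

```bash
python3 o.py
```

```text
[ 2.  -7.7 10.4] [-1.52 -0.34 -0.04] [482.5  67.   34.8] [3.1413 0.0033 1.8675] (np.float64(-150.0), np.float64(16.1)) Fu,Fv -7.9 -0.9 Mu,Mv 0.24 -1.54
```

{"fn": "step_arm", "kwargs": {"increments": "0 0 0 0 0 0.3 1; 0 0 -0.013 3 -0.2 0.4 1; 0.001 0 -0.026 6 -0.5 0.5 1; 0.002 0 -0.04 9 -0.7 0.5 1; 0.002 0 -0.05 12 -0.9 0.5 1"}}

```text
time: 12.62
tool_pos: [478.6, 78.1, 34.8]
tcp_rot: [-3.141, 0.004, 1.917]
contact_force: [1.3, -8.9, 14.5]
grip_width: 91.7
```

```bash
python3 o.py; python3 look.py 5
```

```text
[ 1.3 -8.9 14.5] [-1.66 -0.45 -0.31] [478.6  78.1  34.8] [-3.1409  0.0035  1.9167] (np.float64(-138.2), np.float64(16.5)) Fu,Fv -8.8 -2.0 Mu,Mv 0.19 -1.72
12.725 [478.5  78.4  34.8] [ 0.9 -7.7 14.3]
```

View pics/s5.png

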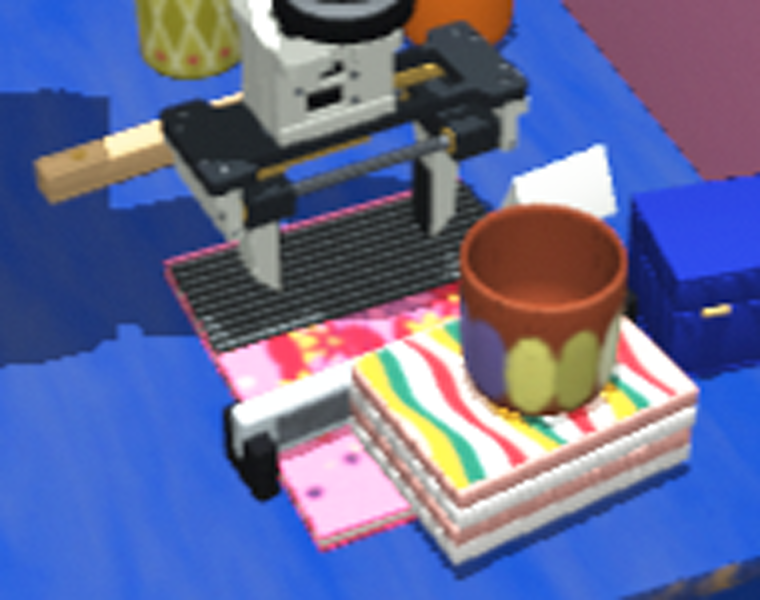

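View pics/t5.png

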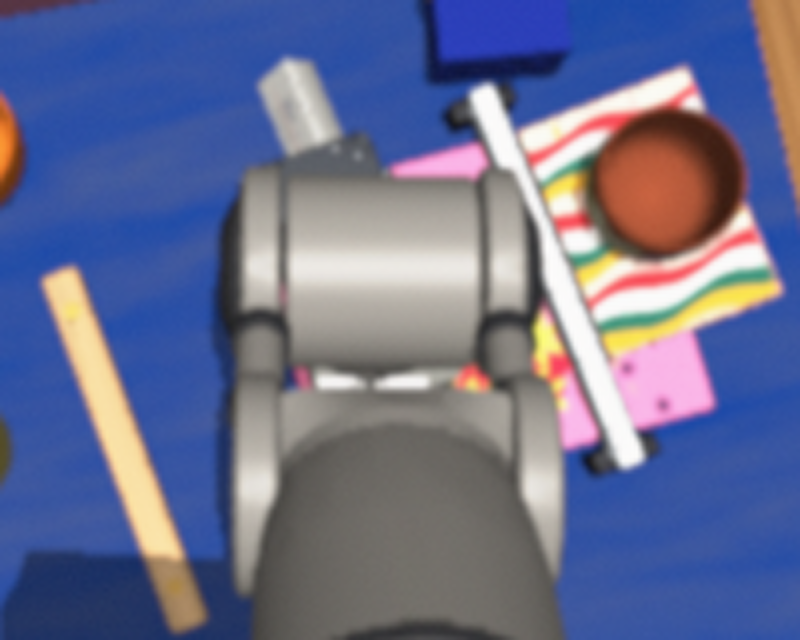

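```bash
cat > nb.py <<'E'
import sys,json
from tr import *
n=sys.argv[1]
t=pickle.load(open(f"t{n}.pkl","rb"));s=pickle.load(open(f"s{n}.pkl","rb"))
f=lambda p,c:((p[0]+.5)/4-.5+c[0],(p[1]+.5)/4-.5+c[1])
for p in json.loads(sys.argv[2]): print("t",p,st(atz(t,*f(p,(260,180)),11)))
for p in json.loads(sys.argv[3]): print("s",p,st(atz(s,*f(p,(215,215)),11)))
E
python3 nb.py 5 "[[716,406],[694,334],[566,449],[396,165]]" "[[165,263],[320,547],[238,400],[415,188]]"
```

```text
t [716, 406] (np.float64(-319.4), np.float64(-98.2))
t [694, 334] (np.float64(-323.3), np.float64(-54.8))
t [566, 449] (np.float64(-228.7), np.float64(-90.8))
t [396, 165] (np.float64(-196.7), np.float64(100.0))
s [165, 263] (np.float64(-90.9), np.float64(-76.2))
s [320, 547] (np.float64(-322.5), np.float64(-100.2))
s [238, 400] (np.float64(-211.4), np.float64(-89.5))
s [415, 188] (np.float64(-102.2), np.float64(81.1))
```

{"fn": "step_arm", "kwargs": {"increments": "0 0 0 0 0 -2 1; 0 0 0 0 0 -6 1; 0 0 0 0 0 -9 -0.1; 0 0 0 0 0 -9 -0.1; 0 0 0 0 0 -9 -0.1"}}

```text
time: 13.35
tool_pos: [475.5, 79.5, 41.7]
tcp_rot: [-3.134, -0.001, 1.917]
contact_force: [0.4, 0.5, -0.1]
grip_width: 66.2
```

```bash
python3 o.py
```

```text
[ 0.4  0.5 -0.1] [-0.12  0.05  0.  ] [475.5  79.5  41.7] [-3.1344e+00 -6.0000e-04  1.9169e+00] (np.float64(-135.8), np.float64(14.2)) Fu,Fv 0.4 0.6 Mu,Mv 0.09 -0.1
```

{"fn": "step_arm", "kwargs": {"increments": "0 0 0.02 -6 15 0 -0.1; 0 0 0.04 -12 30 0 -0.1; 0 0 0.06 -13 41 1 -0.1; 0 0 0.06 -13 41 4 -0.1; 0 0 0.06 -13 41 5.5 -0.1; 0 0 0.06 -13 41 5.5 -0.1"}}

```text
time: 14.1
tool_pos: [517.9, 81.2, 35.8]
tcp_rot: [-3.134, -0.0, 1.857]
contact_force: [-0.5, -0.3, -0.1]
grip_width: 41.1
```

```bash
python3 o.py
```

```text
[-0.5 -0.3 -0.1] [-0.06  0.03 -0.02] [517.9  81.2  35.8] [-3.1336e+00 -4.0000e-04  1.8570e+00] (np.float64(-149.8), np.float64(54.1)) Fu,Fv -0.1 -0.5 Mu,Mv 0.05 -0.04
```

{"fn": "step_arm", "kwargs": {"increments": "0 0 0 0 0 0.6 -0.1; 0 0 0 0 0 1.2 -0.1; 0 0 0 0 0 1.5 -0.1; 0 0 0 0 0 1.5 -0.1"}}

```text
time: 14.6
tool_pos: [518.6, 81.1, 35.0]
tcp_rot: [-3.135, 0.0, 1.857]
contact_force: [-1.9, -0.2, 5.9]
grip_width: 41.0
```

```bash
python3 o.py
```

```text
[-1.9 -0.2  5.9] [-0.06  0.29  0.02] [518.6  81.1  35. ] [-3.1349  0.      1.8568] (np.float64(-150.1), np.float64(54.8)) Fu,Fv 0.5 -1.8 Mu,Mv 0.29 0.05
```

{"fn": "step_arm", "kwargs": {"increments": "0 0 0 0 0 0.6 -0.1; 0 0 0 0 0 1.1 -0.1; 0 0 -0.01 3 -0.3 1.1 -0.1; 0 0 -0.025 6 -0.5 1.2 -0.1; 0 0 -0.04 9 -0.8 1.3 -0.1; 0 0 -0.055 12 -1.1 1.4 -0.1"}}

```text
time: 15.35
tool_pos: [516.1, 91.0, 34.8]
tcp_rot: [-3.139, 0.003, 1.912]
contact_force: [0.3, -9.0, 10.9]
grip_width: 41.2
```

```bash
python3 o.py
```

```text
[ 0.3 -9.  10.9] [-1.47 -0.15 -0.23] [516.1  91.   34.8] [-3.1387e+00  2.8000e-03  1.9120e+00] (np.float64(-140.0), np.float64(56.1)) Fu,Fv -8.5 -3.0 Mu,Mv 0.4 -1.42
```

{"fn": "step_arm", "kwargs": {"increments": "0 0 0 0 0 0.6 -0.1; 0 0 -0.01 2 0 0.7 -0.1; 0 0 -0.02 5 -0.1 0.7 -0.1; 0 0 -0.03 8 -0.2 0.8 -0.1; 0 0 -0.04 11 -0.3 0.8 -0.1"}}

```text
time: 15.98
tool_pos: [513.1, 101.0, 34.8]
tcp_rot: [-3.141, 0.004, 1.952]
contact_force: [0.5, -9.3, 15.2]
grip_width: 41.3
```

```bash
python3 o.py; python3 look.py 6
```

```text
[ 0.5 -9.3 15.2] [-1.72 -0.26 -0.1 ] [513.1 101.   34.8] [-3.1405  0.0037  1.9523] (np.float64(-129.5), np.float64(56.9)) Fu,Fv -8.8 -3.0 Mu,Mv 0.39 -1.69
16.075 [512.9 101.5  34.8] [ 0.4 -7.2 17.2]
```

View pics/s6.png

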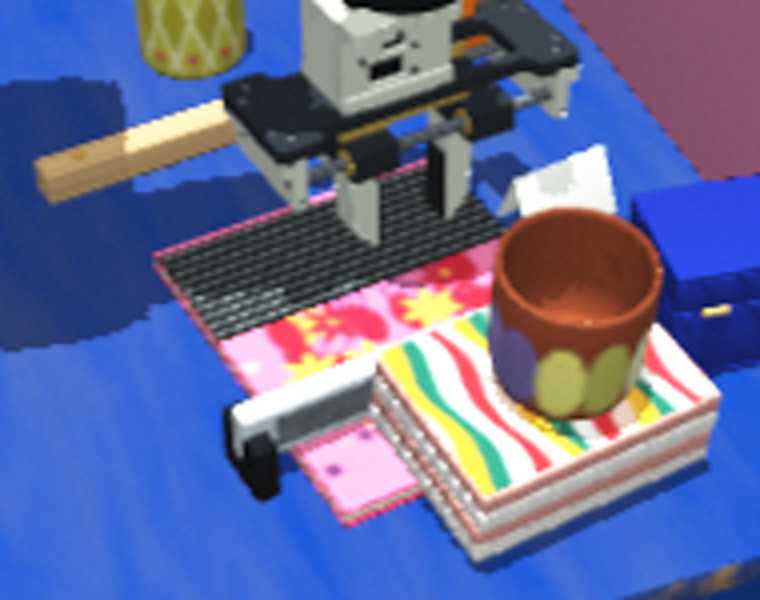

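View pics/t6.png

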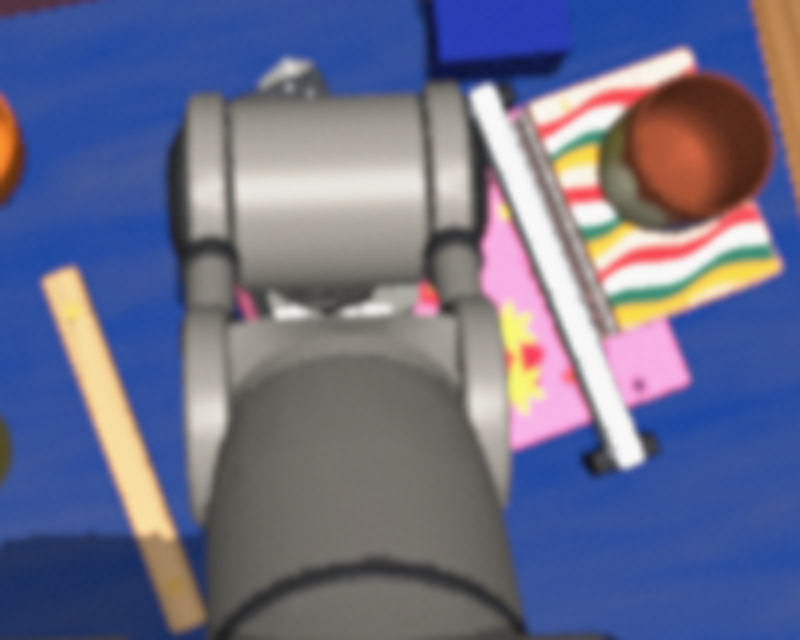

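```bash
python3 nb.py 6 "[[690,381],[668,322],[512,449]]" "[[154,257],[345,524],[247,387],[415,163]]"; python3 - <<'E'
from tr import *
t=pickle.load(open("t6.pkl","rb"));s=pickle.load(open("s6.pkl","rb"))
f=lambda p,c:((p[0]+.5)/4-.5+c[0],(p[1]+.5)/4-.5+c[1])
T=lambda p:f(p,(260,180));S=lambda p:f(p,(215,215))
for n,a,b in(("rear+",(690,50),(718,390)),("rear-",(782,267),(490,500)),("front-",(615,332),(382,375))):
  P,e=tri(t,T(a),s,S(b));print(n,P.round(1),e.round(1),st(P))
E
python3 - <<'E'
import cv2;im=cv2.imread('pics/t6.png');cv2.imwrite('pics/t6c.png',cv2.resize(im[20:360,430:800],None,fx=2,fy=2,interpolation=cv2.INTER_CUBIC))
im=cv2.imread('pics/s6.png');cv2.imwrite('pics/s6c.png',cv2.resize(im[180:600,330:740],None,fx=1.4,fy=1.4))
E
```

```text
t [690, 381] (np.float64(-310.8), np.float64(-79.4))
t [668, 322] (np.float64(-311.8), np.float64(-43.0))
t [512, 449] (np.float64(-199.4), np.float64(-79.9))
s [154, 257] (np.float64(-82.9), np.float64(-79.4))
s [345, 524] (np.float64(-315.5), np.float64(-82.6))
s [247, 387] (np.float64(-204.9), np.float64(-81.1))
s [415, 163] (np.float64(-81.0), np.float64(93.5))
rear+ [ 638.4 -110.    61.5] 0.3 (np.float64(-371.9), np.float64(96.2))
rear- [ 515.1 -161.    57.2] 0.5 (np.float64(-374.1), np.float64(-37.2))
front- [477.3 -67.3  54.6] 0.9 (np.float64(-273.1), np.float64(-38.1))
```

View pics/t6c.png

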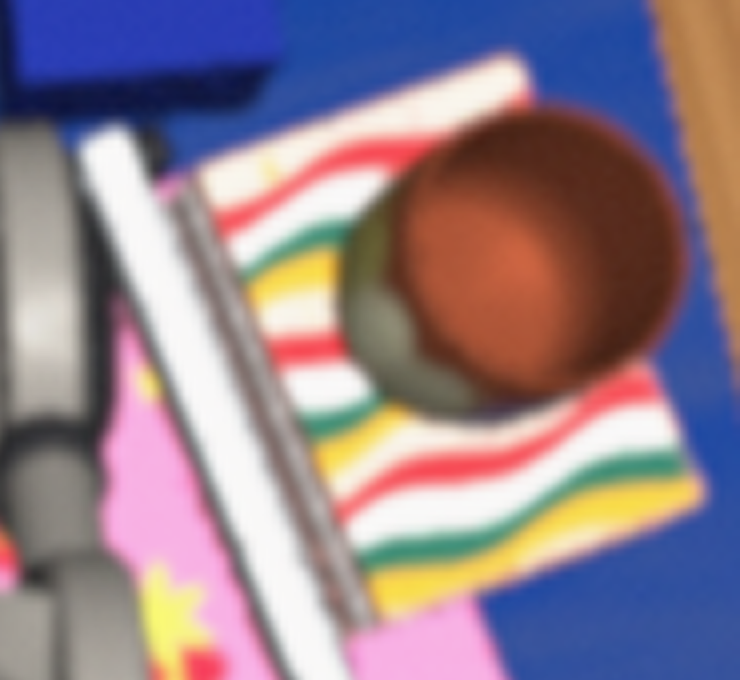

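View pics/s6c.png

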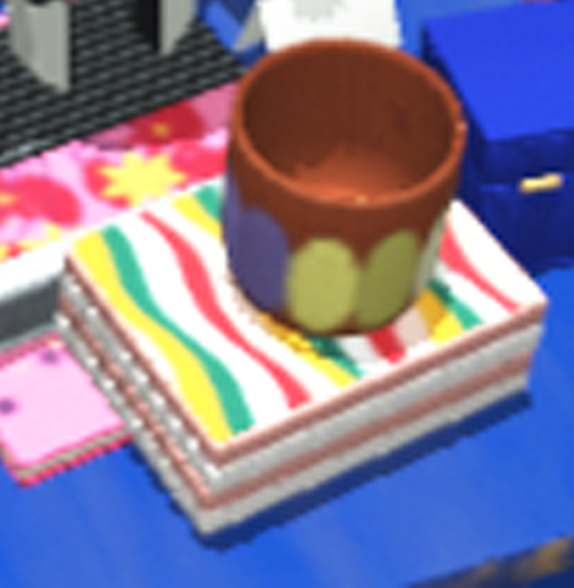

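{"fn": "step_arm", "kwargs": {"increments": "0 0 0 0 0 -2 -0.1; 0 0 0 0 0 -6 -0.1; 0 0 0 0 0 -9 0.3; 0 0 0 0 0 -9 0.6; 0 0 0 0 0 -9 0.6"}}

```text
time: 16.7
tool_pos: [510.1, 102.7, 41.2]
tcp_rot: [-3.134, -0.001, 1.952]
contact_force: [-0.8, 0.2, 0.1]
grip_width: 66.5
```

```bash
python3 o.py
```

```text
[-0.8  0.2  0.1] [-0.08 -0.01  0.01] [510.1 102.7  41.2] [-3.1344e+00 -8.0000e-04  1.9519e+00] (np.float64(-126.9), np.float64(54.8)) Fu,Fv 0.5 -0.6 Mu,Mv 0.02 -0.07
```

{"fn": "step_arm", "kwargs": {"increments": "0 0 0 -3 -12 0 0.6; 0 0 0 -5 -26 0 0.6; 0 0 0 -5 -35 1 0.6; 0 0 0 -5 -35 4 0.6; 0 0 0 -5 -35 5 0.6; 0 0 0 -5 -35 5 0.6"}}

```text
time: 17.45
tool_pos: [479.9, 85.0, 36.5]
tcp_rot: [-3.135, -0.001, 1.952]
contact_force: [-0.1, -0.2, 0.2]
grip_width: 73.3
```

{"fn": "step_arm", "kwargs": {"increments": "0 0 0 0 0 0.6 0.6; 0 0 0 0 0 1.2 0.6; 0 0 0 0 0 1.6 0.6; 0 0 0 0 0 1.6 0.6"}}

```text
time: 17.95
tool_pos: [479.6, 85.0, 35.1]
tcp_rot: [-3.135, -0.001, 1.952]
contact_force: [0.3, 0.6, 1.3]
grip_width: 73.2
```

```bash
python3 o.py
```

```text
[0.3 0.6 1.3] [-0.02  0.08  0.03] [479.6  85.   35.1] [-3.1349e+00 -7.0000e-04  1.9519e+00] (np.float64(-132.2), np.float64(20.0)) Fu,Fv 0.5 0.5 Mu,Mv 0.08 0.01
```

{"fn": "step_arm", "kwargs": {"increments": "0 0 0 0 0 0.8 0.6; 0 0 0 0 0 1.5 0.6; 0 0 0 0 0 1.5 0.6"}}

```text
time: 18.32
tool_pos: [479.7, 85.0, 34.9]
tcp_rot: [-3.136, -0.0, 1.952]
contact_force: [-6.1, -0.1, 16.0]
grip_width: 73.6
```

```bash
python3 o.py
```

```text
[-6.1 -0.1 16. ] [0.11 0.43 0.06] [479.7  85.   34.9] [-3.1358e+00 -3.0000e-04  1.9520e+00] (np.float64(-132.2), np.float64(20.0)) Fu,Fv 2.2 -5.7 Mu,Mv 0.36 0.26
```

{"fn": "step_arm", "kwargs": {"increments": "0 0 0 2 -0.5 0.1 0.6; 0 0 0 4.5 -1.5 0.1 0.6; 0 0 0 7 -2.5 0.2 0.6; 0 0 0 10 -4 0.2 0.6; 0 0 0 13 -5 0.3 0.6"}}

```text
time: 18.95
tool_pos: [473.0, 94.5, 34.8]
tcp_rot: [-3.141, 0.003, 1.952]
contact_force: [3.2, -4.8, 10.4]
grip_width: 73.5
```

```bash
python3 o.py; python3 look.py 7
```

```text
[ 3.2 -4.8 10.4] [-0.78 -0.66  0.07] [473.   94.5  34.8] [-3.1409e+00  2.6000e-03  1.9520e+00] (np.float64(-120.9), np.float64(17.3)) Fu,Fv -5.6 1.2 Mu,Mv -0.33 -0.97
19.05 [472.8  94.8  34.8] [ 2.1 -2.6  9.4]
```

View pics/s7.png

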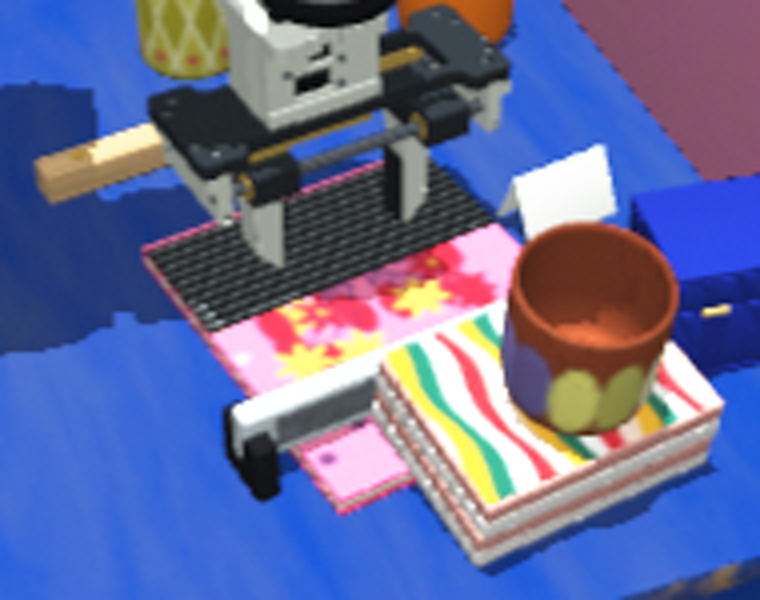

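View pics/t7.png

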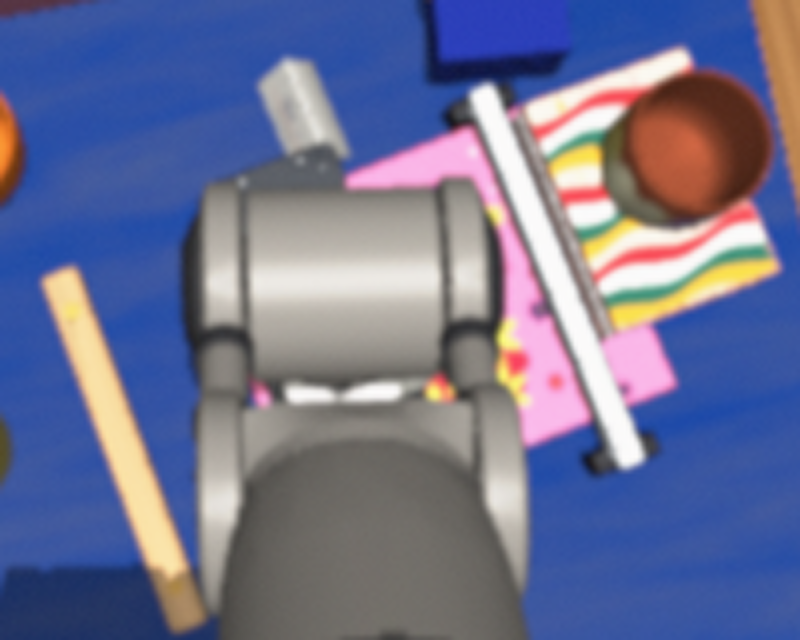

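{"fn": "step_arm", "kwargs": {"increments": "0 0 0 2 -0.3 0.5 0.6; 0 0 0 5 -0.8 0.6 0.6; 0 0 0 9 -1.4 0.6 0.6; 0 0 0 13 -2 0.6 0.6; 0 0 0 17 -2.5 0.7 0.6"}}

```text
time: 19.68
tool_pos: [465.1, 109.3, 34.8]
tcp_rot: [3.141, 0.003, 1.953]
contact_force: [4.1, -6.5, 16.8]
grip_width: 73.4
```

```bash
python3 o.py; python3 look.py 8
```

```text
[ 4.1 -6.5 16.8] [-1.29 -0.47  0.1 ] [465.1 109.3  34.8] [3.1408 0.0034 1.9525] (np.float64(-104.3), np.float64(15.3)) Fu,Fv -7.5 1.4 Mu,Mv 0.04 -1.37
19.775 [464.9 109.6  34.8] [ 3.1 -3.6 16.1]
```

View pics/s8.png

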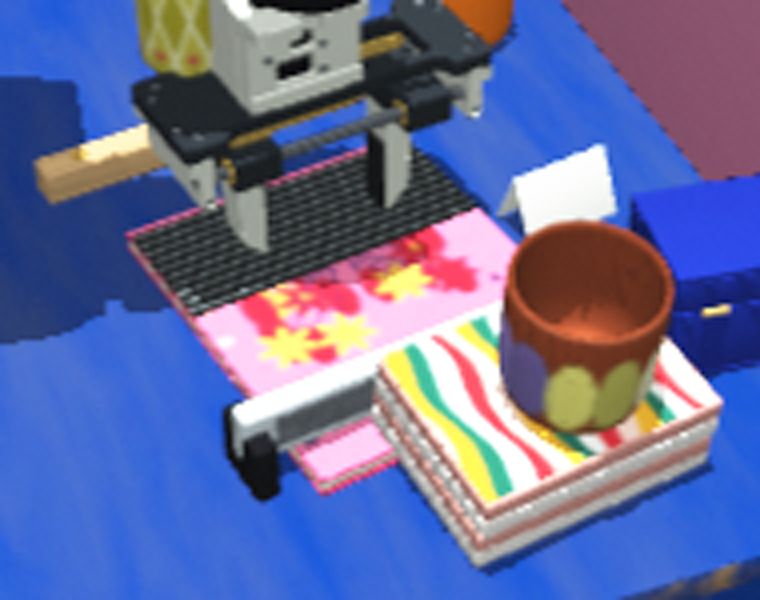

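View pics/t8.png

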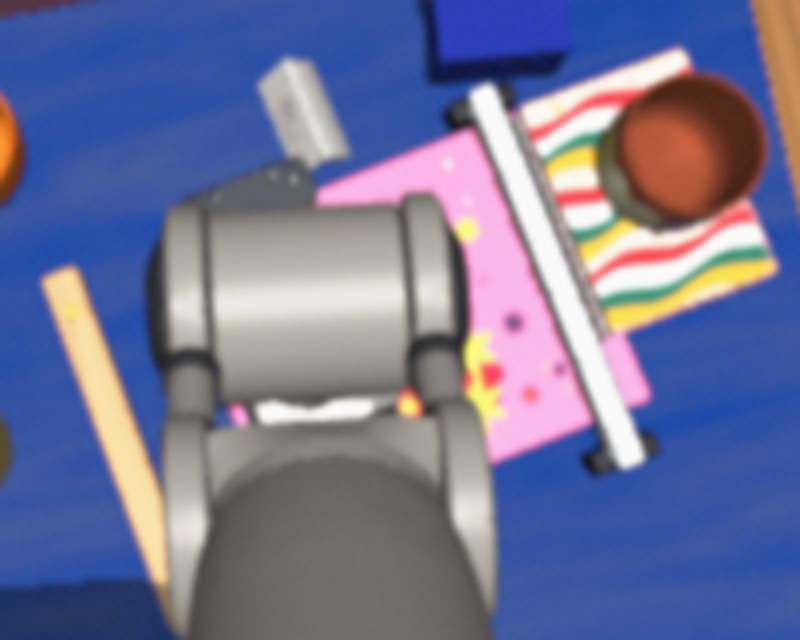

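```bash
python3 nb.py 8 "[[651,398],[629,341],[493,464]]" "[[128,236],[325,493],[367,152],[475,207]]"
```

```text
t [651, 398] (np.float64(-285.9), np.float64(-80.7))
t [629, 341] (np.float64(-286.4), np.float64(-45.3))
t [493, 464] (np.float64(-186.0), np.float64(-84.1))
s [128, 236] (np.float64(-58.2), np.float64(-84.5))
s [325, 493] (np.float64(-292.5), np.float64(-81.4))
s [367, 152] (np.float64(-56.8), np.float64(73.7))
s [475, 207] (np.float64(-135.5), np.float64(102.5))
```

{"fn": "step_arm", "kwargs": {"increments": "0 0 0 3 -0.5 -0.1 0.6; 0 0 0 7 -1 -0.1 0.6; 0 0 0 11 -1.5 0 0.6; 0 0 0 15 -2 0 0.6; 0 0 0 19 -2.5 0 0.6; 0 0 0 22 -3 0 0.6"}}

```text
time: 20.52
tool_pos: [454.0, 128.8, 34.8]
tcp_rot: [3.141, 0.003, 1.953]
contact_force: [4.2, -7.0, 16.0]
grip_width: 73.4
```

```bash
python3 o.py; python3 look.py 9
```

```text
[ 4.2 -7.  16. ] [-1.24 -0.5   0.13] [454.  128.8  34.8] [3.1408e+00 3.0000e-03 1.9526e+00] (np.float64(-82.1), np.float64(12.2)) Fu,Fv -8.1 1.3 Mu,Mv -0.01 -1.34
20.625 [453.9 129.   34.8] [ 3.4 -3.7 16.3]
```

View pics/s9.png

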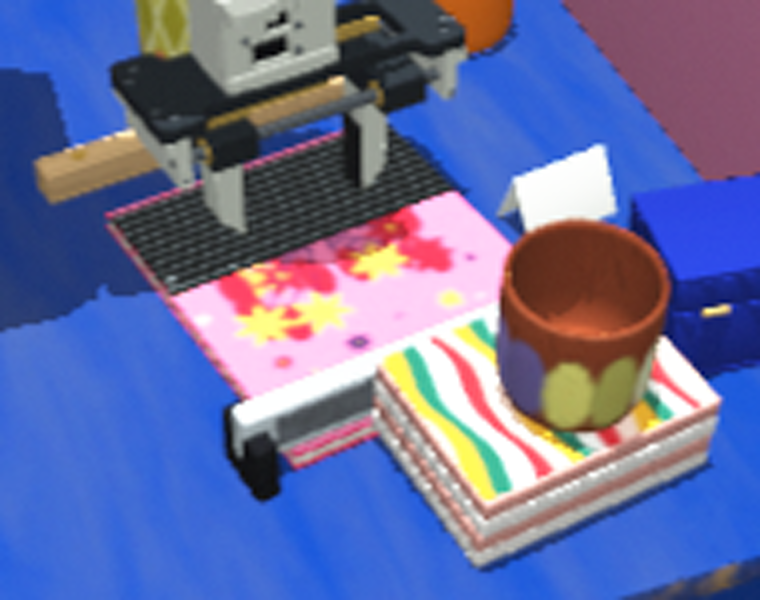

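View pics/t9.png

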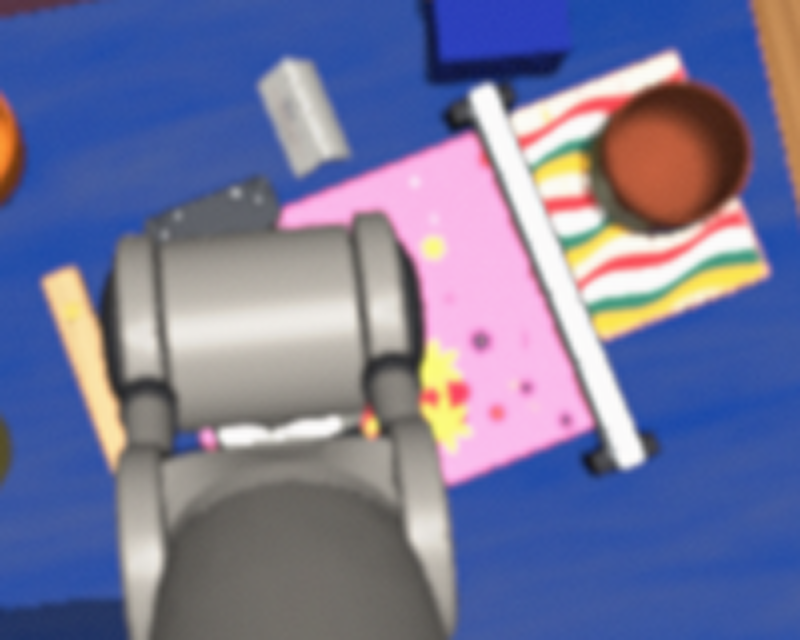

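{"fn": "step_arm", "kwargs": {"increments": "0 0 0 3 -0.5 -0.2 0.6; 0 0 0 7 -1 -0.2 0.6; 0 0 0 11 -1.5 -0.2 0.6; 0 0 0 15 -2 -0.2 0.6; 0 0 0 19 -2.5 -0.2 0.6; 0 0 0 22 -3 -0.2 0.6"}}

```text
time: 21.38
tool_pos: [442.7, 148.4, 34.8]
tcp_rot: [3.141, 0.002, 1.952]
contact_force: [3.3, -5.4, 15.6]
grip_width: 73.3
```

```bash
python3 o.py; python3 look.py 10
```

```text
[ 3.3 -5.4 15.6] [-1.   -0.51  0.08] [442.7 148.4  34.8] [3.1415e+00 2.1000e-03 1.9524e+00] (np.float64(-59.7), np.float64(8.8)) Fu,Fv -6.2 1.1 Mu,Mv -0.11 -1.12
21.475 [442.5 148.6  34.8] [ 2.  -3.4 15.4]
```

View pics/s10.png

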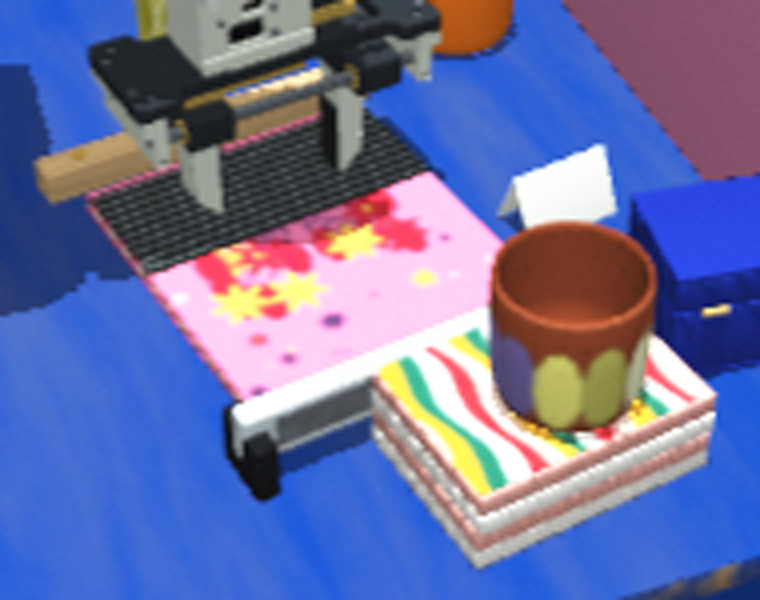

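View pics/t10.png

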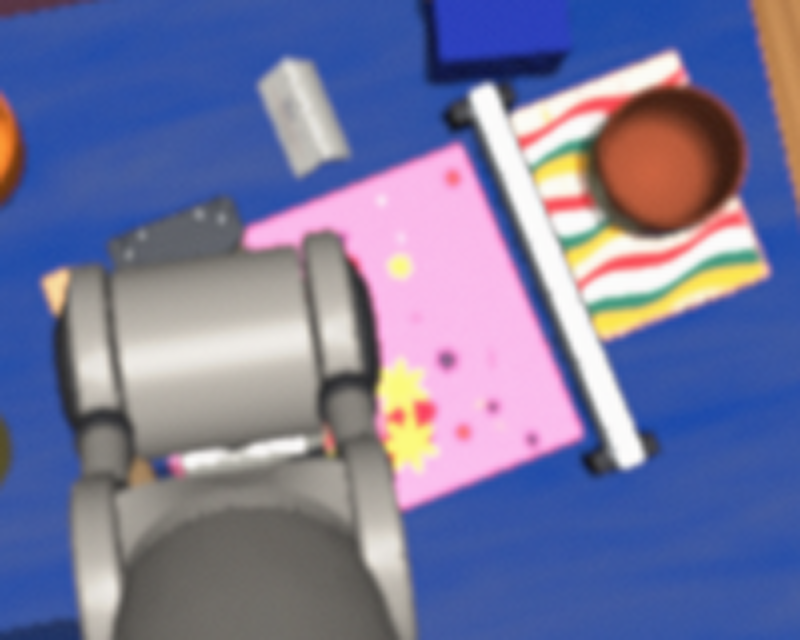

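```bash
python3 nb.py 10 "[[583,435],[463,144],[246,222]]" "[[90,198],[240,402],[432,168]]"; python3 - <<'E'
from tr import *
t=pickle.load(open("t10.pkl","rb"));s=pickle.load(open("s10.pkl","rb"))
f=lambda p,c:((p[0]+.5)/4-.5+c[0],(p[1]+.5)/4-.5+c[1])
T=lambda p:f(p,(260,180))
G=np.array(st((509.7,-35.4)))
for p in((672,50),(770,271),(603,341)):
  print("pack",np.array(st(atz(t,*T(p),50)))-G)
print("cup rim",np.array(st(atz(t,*T((671,161)),128)))-G)
E
```

```text
t [583, 435] (np.float64(-241.0), np.float64(-86.8))
t [463, 144] (np.float64(-238.4), np.float64(97.8))
t [246, 222] (np.float64(-101.5), np.float64(99.5))
s [90, 198] (np.float64(-14.5), np.float64(-89.6))
s [240, 402] (np.float64(-213.2), np.float64(-89.3))
s [432, 168] (np.float64(-90.4), np.float64(99.8))
pack [-109.8   97.5]
pack [-113.4  -40.8]
pack [-10.2 -44.6]
cup rim [-66.5  30.8]
```

{"fn": "step_arm", "kwargs": {"increments": "0 0 0 2 0 -0.1 0.6; 0 0 0 4 0 -0.1 0.6; 0 0 0 6 0 -0.1 0.6; 0 0 0 7 0 -0.1 0.6; 0 0 0 7 0 -0.1 0.6"}}

```text
time: 22.1
tool_pos: [439.7, 154.9, 34.8]
tcp_rot: [-3.141, 0.002, 1.952]
contact_force: [2.1, -4.8, 14.0]
grip_width: 73.2
```

```bash
python3 o.py
```

```text
[ 2.1 -4.8 14. ] [-0.82 -0.41 -0.02] [439.7 154.9  34.8] [-3.1410e+00  1.7000e-03  1.9521e+00] (np.float64(-52.6), np.float64(8.4)) Fu,Fv -5.3 0.2 Mu,Mv -0.08 -0.91
```

{"fn": "step_arm", "kwargs": {"increments": "0 0 0 1.5 0 0 0.6; 0 0 0 3 0 0 0.6; 0 0 0 3 0 0 0.6"}}

```text
time: 22.48
tool_pos: [438.7, 157.3, 34.8]
tcp_rot: [-3.141, 0.002, 1.952]
contact_force: [3.2, -7.3, 15.4]
grip_width: 73.2
```

```bash
python3 o.py; python3 look.py 11
```

```text
[ 3.2 -7.3 15.4] [-1.35 -0.54 -0.19] [438.7 157.3  34.8] [-3.1409e+00  2.1000e-03  1.9518e+00] (np.float64(-50.0), np.float64(8.4)) Fu,Fv -7.9 0.3 Mu,Mv -0.01 -1.46
22.575 [438.7 157.3  34.8] [ 1.4 -8.3 15.3]
```

View pics/s11.png

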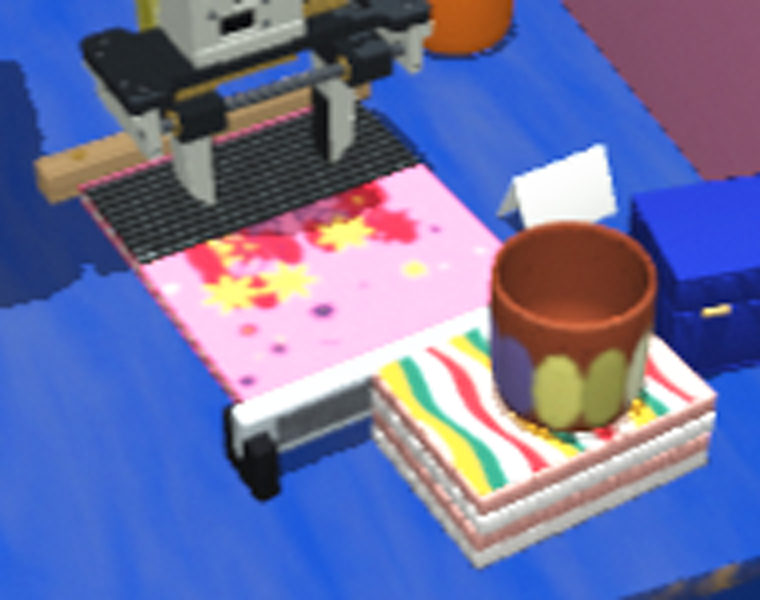

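View pics/t11.png

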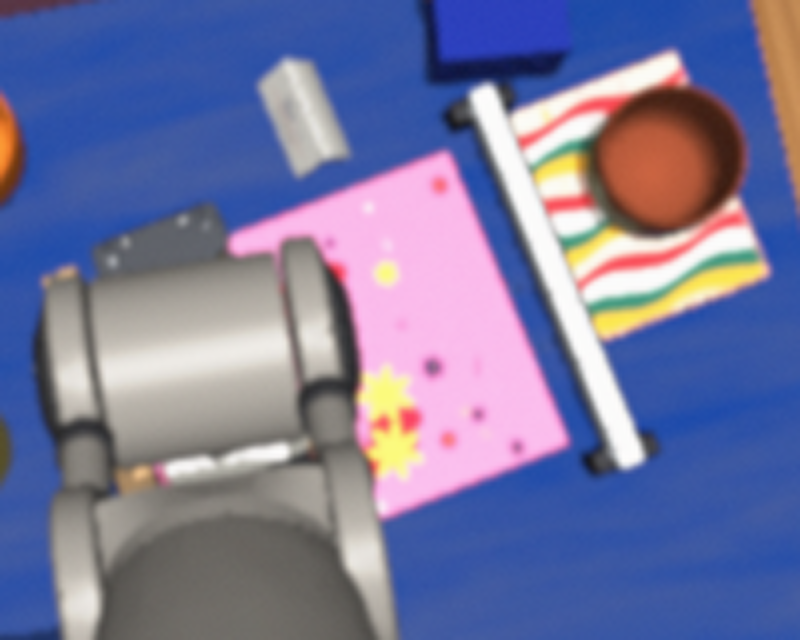

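```bash
python3 nb.py 11 "[[569,441],[449,152],[228,235]]" "[[80,187],[240,402]]"
```

```text
t [569, 441] (np.float64(-232.1), np.float64(-87.1))
t [449, 152] (np.float64(-228.9), np.float64(96.2))
t [228, 235] (np.float64(-88.8), np.float64(96.0))
s [80, 187] (np.float64(-1.8), np.float64(-90.6))
s [240, 402] (np.float64(-213.2), np.float64(-89.3))
```

{"fn": "step_arm", "kwargs": {"increments": "0 0 0 1.5 0 0.1 0.6; 0 0 0 2.5 0 0.1 0.6; 0 0 0 2.5 0 0.1 0.6"}}

```text
time: 22.95
tool_pos: [438.1, 158.8, 34.8]
tcp_rot: [-3.141, 0.003, 1.952]
contact_force: [3.9, -11.9, 16.1]
grip_width: 73.8
```

```bash
python3 o.py
```

```text
[  3.9 -11.9  16.1] [-2.32 -0.72 -0.11] [438.1 158.8  34.8] [-3.1409  0.0032  1.9522] (np.float64(-48.3), np.float64(8.4)) Fu,Fv -12.5 -0.8 Mu,Mv 0.18 -2.42
```

{"fn": "step_arm", "kwargs": {"increments": "0 0 0 0 0 -1 0.6; 0 0 0 0 0 -3 0.6; 0 0 0 0 0 -8 0.6; 0 0 0 0 0 -20 0.6; 0 0 0 0 0 -45 0.6; 0 0 0 0 0 -85 0.6; 0 0 0 0 0 -130 0.6; 0 0 0 0 0 -180 0.6; 0 0 0 0 0 -225 0.6; 0 0 0 0 0 -250 0.6; 0 0 0 0 0 -250 0.6"}}

```text
time: 24.32
tool_pos: [437.0, 161.0, 285.0]
tcp_rot: [-3.139, 0.0, 1.952]
contact_force: [0.7, 0.3, -0.0]
grip_width: 73.4
```

{"fn": "step_arm", "kwargs": {"increments": "0 0 0 0 -30 0 0.6; 0 0 0 10 -70 0 0.6; 0 0 0 20 -110 0 0.6; 0 0 0 30 -145 0 0.6; 0 0 0 30 -160 0 0.6; 0 0 0 30 -160 0 0.6"}}

```text
time: 25.08
tool_pos: [276.7, 128.9, 283.8]
tcp_rot: [-3.135, -0.001, 1.952]
contact_force: [0.8, -0.4, -0.2]
grip_width: 73.4
```

```bash
python3 o.py; python3 look.py 12; python3 - <<'E'
from h import *
t=pickle.load(open("t12.pkl","rb"));crop(t,260,225,130,110,6,"pics/t12c.png")
E
```

```text
[ 0.8 -0.4 -0.2] [-0.07  0.02  0.03] [276.7 128.9 283.8] [-3.1349e+00 -6.0000e-04  1.9517e+00] (np.float64(-17.0), np.float64(-152.8)) Fu,Fv -0.6 0.6 Mu,Mv 0.04 -0.06
25.175 [277.8 129.1 283.9] [-0.3 -0.9  0.9]
```

View pics/s12.png

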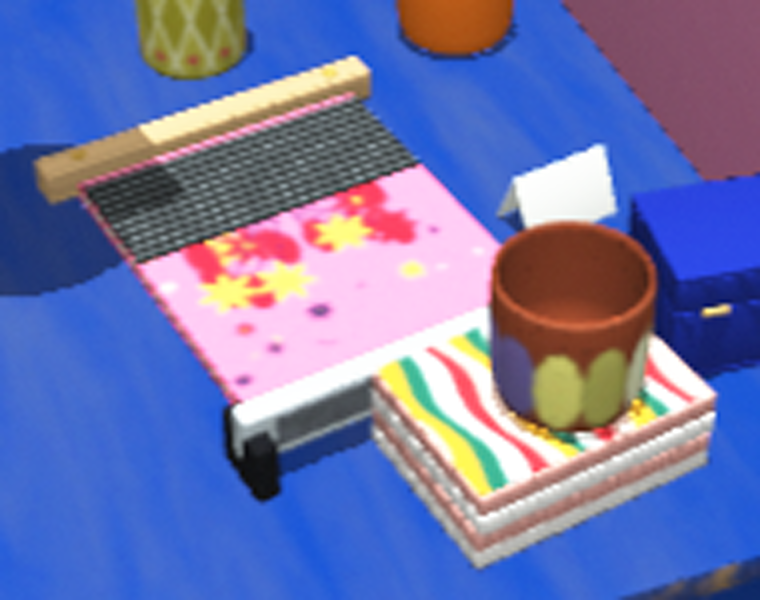

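View pics/t12c.png

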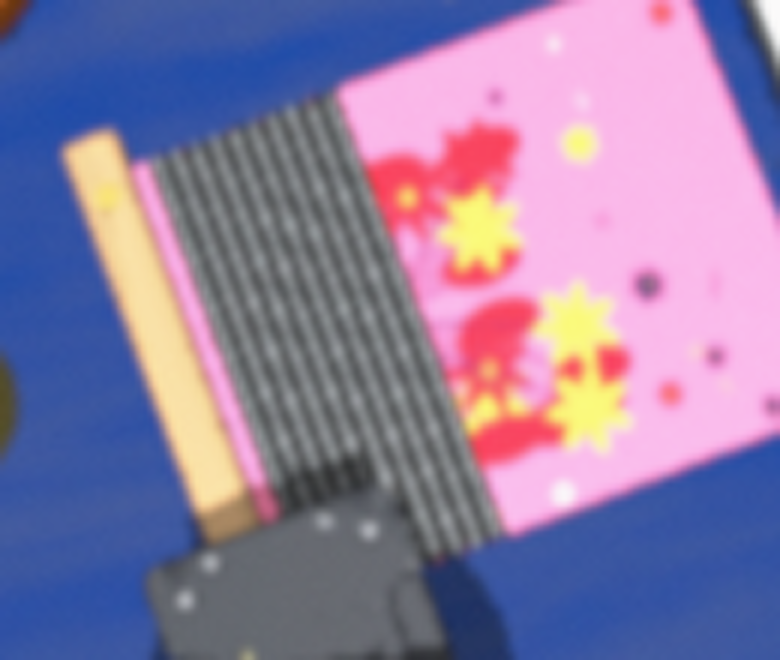

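```bash
python3 - <<'E'
from plant import *
from h import *
t=capture("top");pickle.dump(t,open("t13.pkl","wb"));crop(t,330,200,140,110,5.5,"pics/t13.png")
E
```

```text
(no output)
```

View pics/t13.png

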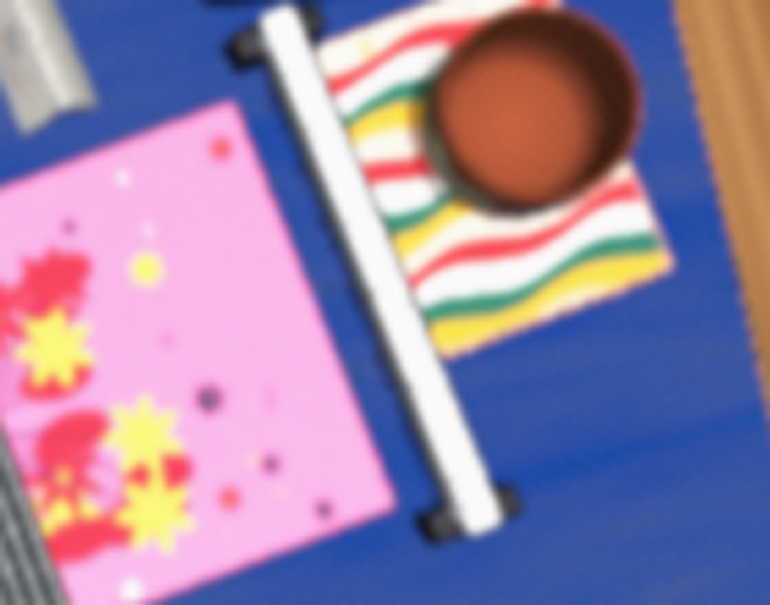

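```bash
python3 - <<'E'
from tr import *
from h import *
s=pickle.load(open("s12.pkl","rb"));crop(s,215,225,110,45,7,"pics/s12c.png")
E
```

```text
(no output)
```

View pics/s12c.png

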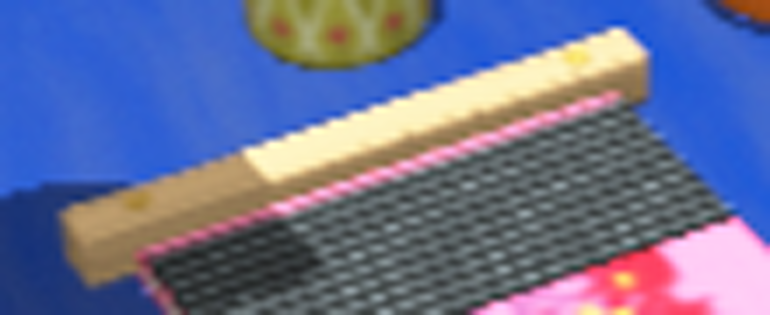

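```bash
python3 - <<'E'
from tr import *
s=pickle.load(open("s12.pkl","rb"));t=pickle.load(open("t13.pkl","rb"));t2=pickle.load(open("t12.pkl","rb"))
f=lambda p,c,k:((p[0]+.5)/k-.5+c[0],(p[1]+.5)/k-.5+c[1])
for p in((237,100),(396,505)): print("trail",st(atz(t,*f(p,(330,200),5.5),11)))
for p in((140,260),(618,93)): print("lead s",st(atz(s,*f(p,(215,225),7),11)))
for p in((90,248),(648,52)): print("stop s",st(atz(s,*f(p,(215,225),7),22)))
for p in((140,161),(270,515)): print("lead t",st(atz(t2,*f(p,(260,225),6),11)))
for p in((115,130),(250,487)): print("stop t",st(atz(t2,*f(p,(260,225),6),22)))
G=np.array(st((509.7,-35.4)))
for p in((674,262),(443,357)): print("pack",np.array(st(atz(t,*f(p,(330,200),5.5),50)))-G)
for p in((280,22),(482,520)): print("bar ctr ends",np.array(st(atz(t,*f(p,(330,200),5.5),47)))-G)
# row profile at a column of side view across stop/notebook
im=s["frame"]
for x in(270,285,295):print(x,[tuple(int(a) for a in im[y,x]) for y in range(232,262)])
# predicted stop top edge & notebook edge rows if flush
for w in(-60,0,60):
  P=ST+w*v; print(proj(s,[*P,22]),proj(s,[*P,11]),proj(s,[*(P-5*u),11]))
E
```

```text
trail (np.float64(-230.5), np.float64(95.2))
trail (np.float64(-230.1), np.float64(-90.2))
lead s (np.float64(-2.9), np.float64(-91.2))
lead s (np.float64(2.0), np.float64(96.2))
stop s (np.float64(-2.1), np.float64(-107.7))
stop s (np.float64(5.4), np.float64(110.7))
lead t (np.float64(-3.4), np.float64(95.0))
lead t (np.float64(-3.5), np.float64(-52.3))
stop t (np.float64(1.1), np.float64(108.4))
stop t (np.float64(-0.5), np.float64(-39.7))
pack [-113.5  -40.5]
pack [-10.  -43.6]
bar ctr ends [  0.8 111.3]
bar ctr ends [  -0.5 -111.2]
270 [(108, 106, 39), (65, 84, 143), (52, 95, 202), (53, 98, 210), (55, 101, 211), (55, 99, 209), (57, 99, 207), (136, 145, 192), (251, 237, 193), (254, 244, 195), (253, 243, 193), (253, 242, 191), (252, 239, 186), (227, 193, 138), (162, 135, 94), (146, 120, 83), (158, 113, 91), (253, 178, 225), (177, 117, 141), (82, 89, 92), (86, 93, 95), (110, 120, 123), (64, 71, 71), (93, 103, 105), (62, 66, 67), (133, 146, 151), (90, 98, 101), (86, 95, 97), (91, 99, 101), (88, 95, 98)]
285 [(45, 94, 211), (43, 94, 213), (95, 119, 201), (247, 230, 186), (253, 241, 1
[... 432 characters left out ...]
154), (253, 243, 189), (253, 242, 191), (249, 231, 174), (194, 160, 113), (157, 129, 89), (145, 119, 83), (210, 134, 140), (215, 128, 161), (141, 126, 136), (63, 69, 70), (122, 132, 136), (85, 92, 95), (102, 112, 115), (92, 100, 103), (87, 95, 96), (104, 114, 117), (75, 82, 83), (137, 150, 155), (78, 85, 87), (103, 114, 117), (66, 73, 72), (105, 114, 116), (88, 96, 98), (86, 93, 96), (103, 114, 117), (64, 70, 71), (100, 110, 112), (64, 70, 71)]
[245.8514793  253.40458921] [246.22297573 257.05774788] [247.06823319 258.15771039]
[268.57428432 245.98586806] [268.82048318 249.60428792] [269.71150421 250.66144636]
[290.39960713 238.86016401] [290.52999549 242.44372027] [291.46255955 243.46055857]
```

```bash
python3 -c "
from plant import *
print(close_job())"
```

```text
the job is handed in; nothing more can be done
None
```

I drew the notebook out through the gate and against the stop strip with fingertip pressure on the sleeve, and handed the job in at about 25 s. Hand-in returned no verdict.

**Pull:** The press stayed at about 9 to 17 N on the readings. The first 40 mm of pull turned the notebook by about 6°, because one finger carried most of the load. I lifted off and pressed again three times, levelling and shifting the press until the notebook was straight. It was not lifted, and I saw no contact between the robot and any other object.

**Last checks before handing in:**

| Item | Measured | Limit |
|---|---|---|
| Notebook leading edge to stop | about 0.3 mm from the trailing corners | -3 to +4 mm |
| Notebook turn relative to stop | under 1° | about 3° |
| Notebook sideways on the stop | about 3 mm off centre | 22 mm |
| Card pack behind the bar | about 61 mm, looked flat | 55 to 90 mm |
| Card pack sideways | about 27 mm | 35 mm |
| Cup from the pack's middle | about 6 mm, standing upright | 30 mm |

- **Flushness:** The drag rose to 12.5 N at the end, as it would against the stop. The side view shows no gap. The direct readings of the leading edge ran from -3.5 to +2 mm, so they disagree with the trailing-corner figure by up to about 3 mm.
- **Tightest margin:** The pack's sideways offset grew while I was straightening the notebook.
- **Bystanders:** The price card, jewel box and tumbler look unmoved in the pictures. I did not measure them.
- **Arm:** The arm was raised clear of everything.

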